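# Load the rivet press and tension it

### The job

Get the rivet press ready for a batch: first take the grey steel die off the press bed and put it in the wooden tray, then draw the sliding carriage fully out to its loading end (away from the press head) and lay every brass buffer beam in it while it stands there, one to a bay, lying right down on the bay floor. Next slide the carriage in until its pointer stands level with the index clip on the bed's edge, and only then wind the tension wheel clockwise until it pulls firm and the gauge pointer stands between its two pairs of marks, without overwinding. Leave the other things on the table where they are.

Things in the scene. Friction and masses are not known exactly. Their poses are not given: they have to be found in the camera images.
- press: Green hand press, fixed. Origin on the table under its bed; x across the bed (away from the robot), y along the carriage's track towards the loading end. The bed is a plate 130 x 430 x 12 mm (y from -200 to +230). The column stands behind it and carries a head 50 mm wide (y -135 to -85, x from -20), overhanging the bed from 76 mm above the table (ram) and 140 mm (arm) to 200 mm; keep the gripper clear of it. Gauge block at x 60 to 100, y -300 to -200, 38 mm high.
- carriage (a joint): Carriage sliding along the bed, m: 0 = fully out at the loading end (+y of the press, a hard stop), growing towards the press head (-y), 0.16 at most. About 3 N of friction holds it where it is left. It starts under the head.
- tray_floor (a point): Centre of the carriage's inner floor, 22 mm above the table; axes as the press; moves with the carriage. The aluminium tray, 102 x 190 mm outside, has four bays side by side along y with centres at y = -72, -24, +24, +72 mm; each bay is 86 mm long (x) and 30 mm wide (y), with walls and dividers 6 mm high (dividers 18 mm thick).
- carriage_grip (a point): Top centre of the carriage's black upright grip tab, 78 mm above the table, beyond the tray's +y end. The tab is 12 mm thick along the track (y), 30 mm wide (x) and stands 56 mm high; pinch it across y from above.
- carriage_pointer (a point): Tip of the dark steel pointer on the carriage's robot-side edge, 80 mm towards +y from the tray's centre.
- index_mark (a point): Top of the steel index clip on the robot-side edge of the bed, 24 mm above the table; axes as the press. The carriage is set when its pointer has the same y along the track as this mark. The clip lies where the carriage joint reads 0.07 to 0.11.
- wheel_axis (a point): On the vertical axis of the tension wheel (a dark disc of 54 mm radius beside the bed's -y end), at 72 mm above the table, 2 mm above the disc's face.
- wheel_handle (a point): Middle of the wheel's upright wooden handle, 42 mm from the wheel axis, 90 mm above the table. The handle is a round knob of 16 mm diameter, from 72 to 108 mm above the table, turning freely on its own pin, so it can be held and carried round in a circle without turning the gripper.
- tension_wheel (a joint): Turn of the tension wheel, rad, growing clockwise seen from above; it starts between 0 and 4 and stays where it is left. It takes about 6 N at the handle when the spring is slack and about 10 N where it is firm (near 15 rad), rising evenly.
- tension_gauge (a joint): Travel of the small brass gauge pointer along its white block, m (towards -y of the press). It follows the wheel: 0.00267 m per rad of the wheel. The middle of the marks is 0.040; right tension is between the marks, 0.036 to 0.044. Past 0.049 the spring is overwound.
- die: Grey steel riveting die, 0.2 kg: a square foot 34 x 34 x 16 mm with a round stem of 24 mm diameter and 24 mm length on it, 40 mm tall in all. Origin 20 mm above its underside, z up the stem. Starts standing on the press bed (12 mm above the table) in the carriage's way.
- die_tray: Fixed open wooden tray for the die, 110 x 110 mm, 18 mm high, walls and floor about 6 mm thick. Origin under its centre.
- die_tray_in (a point): Centre of the wooden tray's inner floor.
- cab: Bystander: black locomotive cab, 90 x 86 x 75 mm.
- crane: Bystander: yellow plastic crane, 80 x 60 mm with a jib, 125 mm high.
- chimney: Bystander: metal chimney stack, 44 mm wide, 62 mm high.
- burnisher: Bystander: burnisher with a wooden handle, 157 mm long, lying down, 20 mm high.
- flux: Bystander: jar, 52 mm wide, 60 mm high.
- vee: Bystander: steel block, 50 x 45 x 35 mm.
- beam1: Brass buffer beam, a square bar 70 x 18 x 18 mm, about 0.12 kg, one of two to four present (None if absent). Origin at its centre, x along its length. Starts lying on the table on the robot's side of the press.
- beam2: Brass buffer beam, a square bar 70 x 18 x 18 mm, about 0.12 kg, one of two to four present (None if absent). Origin at its centre, x along its length. Starts lying on the table on the robot's side of the press.
- beam3: Brass buffer beam, a square bar 70 x 18 x 18 mm, about 0.12 kg, one of two to four present (None if absent). Origin at its centre, x along its length. Starts lying on the table on the robot's side of the press.
- beam4: Brass buffer beam, a square bar 70 x 18 x 18 mm, about 0.12 kg, one of two to four present (None if absent). Origin at its centre, x along its length. Starts lying on the table on the robot's side of the press.
There are look-alikes about, which are no part of the job. Leave any turquoise or white look-alike of the beam1 alone.

How it is judged:
By the outcome, as a careful person would: the job done as asked, in the order asked, and still so for the second after the job is handed in, with the robot touching nothing.
Of beam1, beam2, beam3, beam4 only 2 to 4 are there at a start; the rules pass over those that are not, and their reading is None.
At some moment in a run one of beam1, beam2, beam3, beam4 may be knocked a few centimetres aside while the robot is not near it.
Once in a run the grip may slacken for a moment while it holds something.
It also fails if it takes over 208 s, if anything falls off the work surface, if the arm or the gripper's body presses on something with over 40 N, if the wrist force passes 120 N, or if a joint passes its speed limit or range.

### The arm

A 6-joint arm with a two-finger parallel gripper is mounted at the origin on the work surface. World frame = base frame: x ahead of the robot, y to its left, z up, the work surface at z = 0. Lengths are in mm, angles in rad, forces in N, time in s.
With the tool pointing down it reaches from about 425 to 1125 mm from the base axis. Payload 14.9 kg.
Tool frame: the origin (TCP) lies at the very end of the fingers, on their centre line; the grasp point (between the pads) lies bot.pinch_z behind it (bot.pinch_z is the distance from the TCP to the grasp point, in mm); z points along the fingers, y is the line along which they close (so a half turn about z gives the same grasp; the last joint's range is limited). The gripper opens to 91 mm and grips with 3 to 60 N. Pads are 32 mm wide; open, the fingers measure 118 mm over their backs; the gripper's body (76 mm by 178 mm) begins 60 mm behind the grasp point.
Start: joints at [1.152, 0.379, 1.734, -0, 1.028, -0.033], TCP at [263.418, 648.559, 213.932] pointing down, gripper open.
Joint ranges: [-2.77, 2.77], [-0.74, 2.19], [0, 2.66], [-1.06, 4.2], [0.31, 2.87], [-3.08, 3.08]. Speed limits (rad/s): [1.89, 1.89, 2.39, 3.14, 3.14, 3.14].

### API

Orientations are given as a rotation vector (axis times angle).
In Python, from rig import bot, optics, finder gives the robot as it stands.
- The arm moves only by the shell command python3 -m inch 'ROWS' [OPENING] [FORCE]. ROWS is JSON, one flat list of numbers, 6 for each row, row after row: the shift along the tool's x, y, z in units of 25 cm (1.0 is 25 cm), then the turn, a rotation vector about the tool's x, y, z in units of 90 degrees (1.0 is 90 degrees). A call has 1 to 10 rows; each row shifts and turns the commanded pose from where the row before left it, along the tool's axes as they then stand; what a row does not reach is not made up. A row lasts 1/8 s, in which the tool goes at most 62.5 mm and 10.7 degrees, less where a joint would pass 70% of its speed; a pose out of reach is approached as far as the arm can. A call with a number of a shift or a turn outside -1 to 1 is refused whole. A call with a gripper value outside its range is refused whole. OPENING is the opening in per cent of the stroke, from 0 (shut) to 100 (fully open), set as the call begins (- or left out, the last holds). The fingers move at their own pace and stop on an object; FORCE is the grip in N (left out, the last holds). Time passes only in rows, so rows that do not move let the fingers close. It gives the time, the measured TCP pose, the force, the opening and the grip force at its end, in the units of the state.
- bot.read_state(): the state, without advancing time (a new reading comes with each control period).
- optics.get_image(name): name is "side" or "top" or "wrist"; returns a dict with "img" (480x640x3 uint8, red, green, blue), "camera_matrix" (3x3 intrinsics, pixels), "R" (3x3) and "t" (3): a world point X has camera coordinates R X + t. Camera axes: x right, y down, z forward; pixel columns grow to the right and rows downward; lengths in mm; the calibration is good to about 2 mm. A picture is of the moment at which its call begins. There is no depth.
- bot.finish_job(): hands the job in; it is judged then, once.
Trained networks look in a picture, given as the dict that the camera call returned (one of the last four; its "shot" number tells which), for a name from the list of things; names that differ only in an ending like _2 or _b are one class to them, and where a whole thing is asked for, a point or a joint stands for the part that bears it (a point fixed in the world has none). Each returns a list of dicts, best first, with "confidence" (0 to 1); they miss things now and then, are a little off and sometimes report something else, mostly with a low value. They report only what shows in the picture. A call takes as long as a camera call. They do not tell look-alikes from the thing itself.
- finder.masks_of(picture, query): "pixels" (480x640 bool, what is visible of it) and "centre" ([column, row] in pixels, amid what is visible of it).
- finder.pinpoint(picture, query): "centre" ([column, row] in pixels: a listed point, or the origin of a listed thing).
The state is a dict: "clock": time; "joint_positions": joint angles; "qvel": joint speeds; "joint_torque": joint torques, N m; "tcp_pos": TCP position; "tcp_rot": TCP orientation; "contact_force": force on the tool from outside, world axes, zero at the start; "wrist_torque": the same for the moment, N m; "finger_gap": opening from 0.0 (shut) to 1.0 (fully open); "finger_force": force on a finger pad.
Only numpy, scipy, OpenCV 4.12 (cv2) and the standard library are available. Lean on these libraries where they do the work, as an engineer would, in place of code of your own. Each camera call takes 0.05 s, during which the arm holds its last target. There are 200 camera calls.

## Working session

There is one attempt and no reset: what is moved stays moved. The work goes in short steps, Python scripts to look and compute and a shell command to move; the robot and the scene stay as the last step left them, time stands still between calls to the robot, and variables do not carry over. Pictures are saved under pics/ and viewed, at most 14 in all, crops included, and the job is handed in when it is done.

```bash
ls; mkdir -p pics; cat > h.py <<'E'
import numpy as np, cv2
from rig import bot, optics, finder
def save(p,n): cv2.imwrite(f'pics/{n}.png',p['img'][:,:,::-1])
def ray(p,uv):
    K,R,t=map(np.array,(p['camera_matrix'],p['R'],p['t']))
    d=R.T@np.linalg.inv(K)@np.array([uv[0],uv[1],1.]); return -R.T@t,d/np.linalg.norm(d)
def atz(p,uv,z):
    c,d=ray(p,uv); return c+d*(z-c[2])/d[2]
def tri(obs):
    A=np.zeros((3,3));b=np.zeros(3)
    for p,uv in obs:
        c,d=ray(p,uv);M=np.eye(3)-np.outer(d,d);A+=M;b+=M@c
    return np.linalg.solve(A,b)
def proj(p,X):
    q=np.array(p['R'])@np.array(X)+np.array(p['t']); q=np.array(p['camera_matrix'])@q; return q[:2]/q[2]
E
python3 - <<'E'
from h import *
np.set_printoptions(precision=1,suppress=True)
s=bot.read_state();print(s['clock'],s['tcp_pos'],s['tcp_rot'],s['finger_gap'],s['contact_force'],bot.pinch_z)
T=optics.get_image('top');S=optics.get_image('side');W=optics.get_image('wrist')
cv2.imwrite('pics/ts.png',T['img'][:,:,::-1]);save(S,'s0')
for q in ['press','tray_floor','carriage_grip','carriage_pointer','index_mark','wheel_axis','wheel_handle','die','die_tray_in','beam1','tension_gauge','cab','crane','chimney','burnisher','flux','vee']:
    for n,p in (('T',T),('S',S)):
        print(q,n,[(np.round(r['centre']).tolist(),round(r['confidence'],2)) for r in finder.pinpoint(p,q)[:6]] if q!='tension_gauge' else [(np.round(r['centre']).tolist(),round(r['confidence'],2)) for r in finder.masks_of(p,q)[:3]])
for n,p in (('T',T),('S',S),('W',W)): print(n,ray(p,(320,240)))
print(bot.read_state()['clock'])
E
```

```text
pics
0.0 [263.2 648.2 213.3] [-0.6 -3.1  0. ] 0.9973093842630275 [ 0.1 -0.8  0.6] 18.8
press T [([334.0, 197.0], 0.66)]
press S [([360.0, 255.0], 0.63)]
tray_floor T [([352.0, 189.0], 0.76)]
tray_floor S [([374.0, 258.0], 0.86)]
carriage_grip T [([308.0, 191.0], 0.55)]
carriage_grip S [([351.0, 217.0], 0.85), ([338.0, 186.0], 0.65)]
carriage_pointer T [([323.0, 215.0], 0.81)]
carriage_pointer S []
index_mark T [([311.0, 218.0], 0.39), ([230.0, 277.0], 0.25)]
index_mark S [([334.0, 240.0], 0.37)]
wheel_axis T [([432.0, 186.0], 0.81)]
wheel_axis S [([410.0, 295.0], 0.55)]
wheel_handle T [([429.0, 200.0], 0.75)]
wheel_handle S [([395.0, 292.0], 0.98)]
die T [([266.0, 199.0], 0.43), ([308.0, 190.0], 0.18)]
die S [([333.0, 212.0], 0.47)]
die_tray_in T [([189.0, 233.0], 0.61), ([308.0, 190.0], 0.59), ([267.0, 197.0], 0.15)]
die_tray_in S []
beam1 T [([445.0, 235.0], 0.67), ([359.0, 256.0], 0.56), ([261.0, 243.0], 0.5), ([409.0, 305.0], 0.5), ([416.0, 256.0], 0.46), ([465.0, 322.0], 0.45)]
beam1 S [([284.0, 380.0], 0.84), ([374.0, 336.0], 0.79), ([286.0, 222.0], 0.78), ([283.0, 332.0], 0.65), ([310.0, 279.0], 0.54), ([341.0, 321.0], 0.51)]
tension_gauge T []
tension_gauge S []
cab T [([481.0, 232.0], 0.9)]
cab S [([393.0, 376.0], 0.55)]
crane T [([480.0, 187.0], 0.96)]
crane S []
chimney T [([170.0, 185.0], 0.69), ([334.0, 196.0], 0.61)]
chimney S [([352.0, 216.0], 0.7), ([316.0, 172.0], 0.48), ([320.0, 361.0], 0.17)]
burnisher T [([212.0, 174.0], 0.69)]
burnisher S [([338.0, 188.0], 0.64), ([373.0, 257.0], 0.25)]
flux T [([228.0, 276.0], 0.93), ([358.0, 259.0], 0.32)]
flux S [([258.0, 216.0], 0.84)]
vee T [([445.0, 284.0], 0.62)]
vee S [([321.0, 360.0], 0.94)]
T (array([ 289.1,   10.1, 1237.4]), array([ 0.1,  0. , -1. ]))
S (array([   95.7, -1097.5,   959.5]), array([ 0.3,  0.7, -0.6]))
W (array([195.9, 674.6, 385.5]), array([ 0.3, -0.1, -1. ]))
1.85
```

```bash
python3 - <<'E'
import cv2
t=cv2.imread('pics/ts.png'); s=cv2.imread('pics/s0.png')
cv2.imwrite('pics/t_c.png',cv2.resize(t[130:370,140:540],None,fx=2,fy=2,interpolation=cv2.INTER_CUBIC))
cv2.imwrite('pics/s_c.png',cv2.resize(s[150:420,200:500],None,fx=2.2,fy=2.2,interpolation=cv2.INTER_CUBIC))
E
```

```text
(no output)
```

View pics/t_c.png

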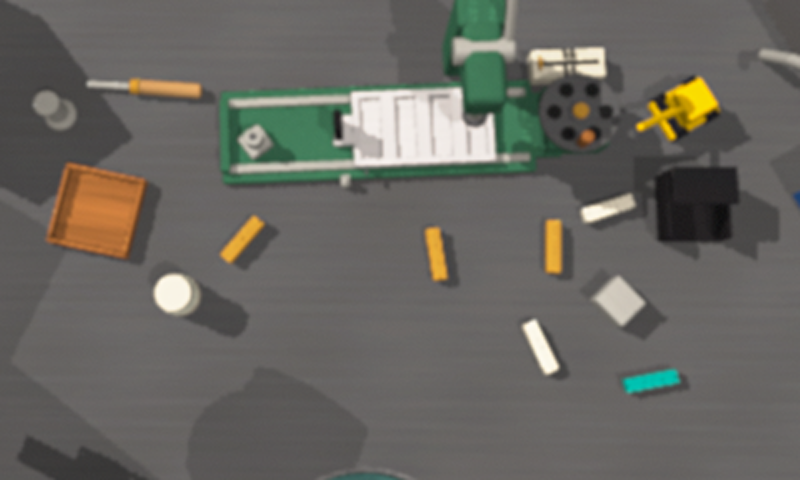

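View pics/s_c.png

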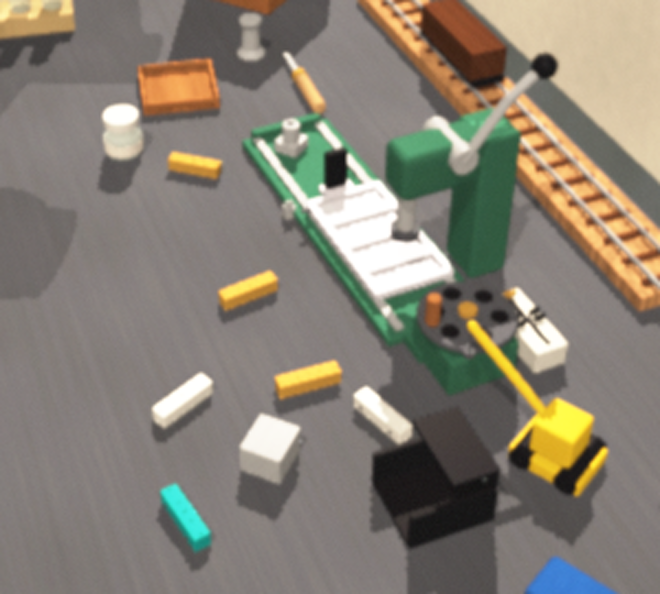

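The top view shows three brass beams at about (261,250), (358,257) and (416,253), plus two white look-alikes and one turquoise one. The die is at (267,200), the wooden tray at (189,235), the carriage under the head, and the crane's jib tip near the wheel.

```bash
cat >> h.py <<'E'
def beams(p,z=18,amin=30):
    "brass blobs -> world centre, long-axis direction (deg), length, width on plane z"
    hsv=cv2.cvtColor(p['img'],cv2.COLOR_RGB2HSV)
    m=cv2.inRange(hsv,(13,120,90),(27,255,255)); out=[]
    for c in cv2.findContours(m,cv2.RETR_EXTERNAL,cv2.CHAIN_APPROX_NONE)[0]:
        if cv2.contourArea(c)<amin: continue
        w=np.array([atz(p,q[0],z)[:2] for q in c],np.float32)
        (cx,cy),(a,b),an=cv2.minAreaRect(w)
        if a<b: a,b,an=b,a,an+90
        u=c[:,0].mean(0)
        out.append((np.round([cx,cy,(an+90)%180-90,a,b],1).tolist(),np.round(u).tolist()))
    return out
def st():
    s=bot.read_state(); from scipy.spatial.transform import Rotation as Ro
    R=Ro.from_rotvec(s['tcp_rot']).as_matrix()
    yaw=np.degrees(np.arctan2(R[1,1],R[0,1])) # direction of tool y in world
    print('t %.1f tcp %s tooly %.1f gap %.0fmm F %s ff %.1f'%(s['clock'],np.round(s['tcp_pos'],1),yaw,91*s['finger_gap'],np.round(s['contact_force'],1),s['finger_force']));return s,R
def goto(X,ydeg=None,P=None):
    "print shift in tool axes (25cm units) and turn needed about tool z (90deg units)"
    s,R=st(); d=R.T@(np.array(X)-np.array(P if P is not None else s['tcp_pos']))/250
    yaw=np.degrees(np.arctan2(R[1,1],R[0,1]))
    msg='shift %s'%np.round(d,4)
    if ydeg is not None:
        a=(ydeg-yaw+90)%180-90; msg+=' turn z %.4f'%(-a/90)
    n=int(np.ceil(np.linalg.norm(d)/.24)); print(msg,'n',n,'per row',np.round(d/n,4), 'tilt',np.round(R[:,2],4))
E
python3 - <<'E'
from h import *
np.set_printoptions(precision=1,suppress=True)
T=optics.get_image('top');S=optics.get_image('side')
print(*beams(T),sep='\n');
for q in ['tray_floor','carriage_grip','wheel_axis','wheel_handle','die']:
    a=finder.pinpoint(T,q);b=finder.pinpoint(S,q)
    if a and b: print(q,tri([(T,a[0]['centre']),(S,b[0]['centre'])]))
print('indexclip',tri([(T,(312.5,220)),(S,(331,245))]))
print('dietray',[atz(T,(140+u/2,130+v/2),18)[:2] for u,v in [(66,164),(146,180),(127,258),(48,240)]])
print('bed corners',[atz(T,(140+u/2,130+v/2),12)[:2] for u,v in [(221,92),(221,184)]])
print('jib tip',tri([(T,(140+641/2,130+128/2)),(S,(200+472/2.2,150+326/2.2))]))
hsv=cv2.cvtColor(T['img'],cv2.COLOR_RGB2HSV)
print(T['camera_matrix']);goto([263,648,213],90)
E
```

```text
([40.8, -673.4, 0.4, 213.6, 104.5], [587.0, 408.0])
([174.6, 748.8, -0.6, 55.4, 15.7], [34.0, 350.0])
([256.6, 660.5, -9.5, 260.3, 80.3], [72.0, 318.0])
([425.0, -90.5, 9.4, 71.6, 22.1], [358.0, 257.0])
([436.7, -247.1, -1.3, 70.8, 21.6], [416.0, 253.0])
([442.6, 169.8, -40.1, 70.5, 22.1], [261.0, 249.0])
([479.6, 366.9, 78.0, 111.8, 108.9], [188.0, 235.0])
([626.6, -289.7, -89.3, 22.2, 19.8], [430.0, 185.0])
([651.2, 281.3, 87.0, 97.4, 20.3], [222.0, 174.0])
([623.9, -420.9, -59.6, 118.1, 63.2], [478.0, 186.0])
([842.6, -244.9, -89.2, 68.0, 29.8], [412.0, 110.0])
([844.4, 163.6, -90.0, 714.8, 35.0], [267.0, 108.0])
([883.4, -272.3, -1.3, 27.5, 14.2], [421.0, 97.0])
([883.0, -239.6, -89.2, 34.7, 27.1], [410.0, 96.0])
([884.0, -200.0, -89.2, 34.4, 24.1], [395.0, 95.0])
([883.2, -160.1, 89.3, 34.1, 30.0], [382.0, 96.0])
([883.0, -120.5, 89.8, 34.0, 30.0], [368.0, 96.0])
([883.9, -80.7, -89.2, 34.3, 27.1], [354.0, 96.0])
([883.3, -41.1, -89.2, 34.2, 27.1], [340.0, 96.0])
([882.8, -0.1, -89.2, 31.3, 27.1], [326.0, 95.0])
([882.2, 41.0, -89.2, 34.0, 27.0], [311.0, 95.0])
([883.2, 80.6, -8
[... 441 characters left out ...]
16.0, 433.8, -89.2, 172.7, 15.1], [172.0, 82.0])
([484.8, 13.3, -90.0, 1853.6, 1229.2], [370.0, 162.0])
tray_floor [466.8 -55.6 196.7]
carriage_grip [590.8  36.3  89.1]
wheel_axis [ 605.2 -275.5   70.3]
wheel_handle [ 572.1 -269.    87.1]
die [576.4 156.1  28. ]
indexclip [525.   32.4   9.9]
dietray [array([541.8, 410.4]), array([520.9, 301.3]), array([414.7, 321.8]), array([437.8, 428.4])]
bed corners [array([646.7, 205. ]), array([517.6, 200.8])]
jib tip [ 575.5 -341.3  119.7]
[[457.6   0.  324.3]
 [  0.  457.6 237.8]
 [  0.    0.    1. ]]
t 2.5 tcp [263.4 648.6 213.9] tooly 67.9 gap 91mm F [1.  0.1 0.1] ff 0.0
shift [ 0. -0.  0.] turn z -0.2456 n 1 per row [ 0. -0.  0.] tilt [-0.  0. -1.]
```

```bash
python3 -m inch '[0,0,0,0,0,-0.089, 0,0,0,0,0,-0.089, 0,0,0,0,0,-0.089, -0.118,-0.2,0,0,0,0, -0.118,-0.2,0,0,0,0, -0.118,-0.2,0,0,0,0, -0.118,-0.2,0,0,0,0, -0.118,-0.2,0,0,0,0, -0.118,-0.2,0,0,0,0, -0.118,-0.2,0,0,0,0]'; python3 -m inch '[-0.118,-0.2,0,0,0,0, -0.118,-0.2,0,0,0,0, -0.118,-0.2,0.02,0,0,0, 0,0,0,0,0,0,0,0,0,0,0,0]'
python3 - <<'E'
from h import *
np.set_printoptions(precision=1,suppress=True)
goto([576,156,200],91.9)
W=optics.get_image('wrist');save(W,'w1')
for q in ['die','index_mark','carriage_grip','carriage_pointer','tray_floor','beam1']:
    for r in finder.pinpoint(W,q)[:3]: print(q,r['centre'],r['confidence'],atz(W,r['centre'],{'die':32,'index_mark':24,'carriage_grip':78,'tray_floor':22}.get(q,18)))
print(beams(W))
E
```

```text
clock: 3.7
tcp_pos: [482.5, 304.1, 214.2]
tcp_rot: [-0.053, 3.141, 0.0]
contact_force: [0.2, 1.6, 0.4]
finger_gap: 0.999
finger_force: 0.0
clock: 4.32
tcp_pos: [574.8, 158.8, 208.9]
tcp_rot: [0.052, -3.141, -0.0]
contact_force: [-0.1, 0.6, 0.0]
finger_gap: 1.0
finger_force: 0.0
t 4.3 tcp [574.8 158.8 208.9] tooly 91.9 gap 91mm F [-0.1  0.6  0. ] ff 0.0
shift [-0. -0.  0.] turn z -0.0001 n 1 per row [-0. -0.  0.] tilt [-0.  0. -1.]
die [309.4, 216.6] 0.78 [575.9 151.7  32. ]
index_mark [185.5, 162.4] 0.78 [530.   34.8  24. ]
index_mark [144.6, 160.8] 0.66 [529.8  -3.1  24. ]
carriage_grip [174.4, 246.3] 0.94 [595.3  40.1  78. ]
carriage_pointer [150.7, 163.3] 0.76 [532.4  -0.2  18. ]
tray_floor [78.8, 230.4] 0.59 [599.4 -73.9  22. ]
beam1 [41.6, 41.3] 0.91 [429.9 -87.7  18. ]
beam1 [539.2, 117.2] 0.73 [478.5 359.9  18. ]
beam1 [134.0, 223.1] 0.56 [591.2 -21.2  18. ]
[([886.4, 359.9, -88.1, 20.0, 11.8], [477.0, 476.0]), ([758.5, 333.5, -88.1, 378.9, 28.0], [469.0, 383.0]), ([687.7, 391.5, 16.1, 82.6, 37.2], [534.0, 324.0]), ([703.3, -66.9, -10.9, 82.1, 37.0], [99.0, 324.0]), ([645.6, 324.8, 48.0, 19.0, 7.1], [475.0, 286.0]), ([648.2, 244.4, 84.4, 25.5, 18.7], [395.0, 283.0]), ([479.8, 363.9, 78.4, 116.1, 109.5], [542.0, 105.0]), ([443.5, 169.6, -39.3, 70.4, 19.2], [334.0, 68.0]), ([429.5, -87.0, 9.1, 67.4, 27.2], [42.0, 39.0])]
```

View pics/w1.png

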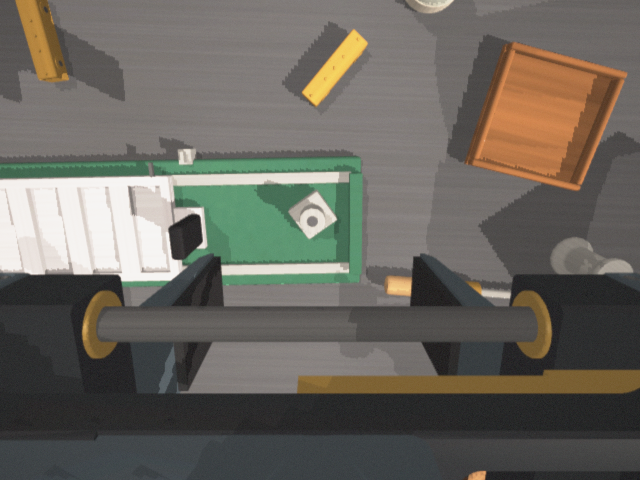

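The die's stem top shows at (312,220). The index clip is at (186,156), the pointer at (151,168), the tab at (186,235), and the wooden tray at (545,117).

```bash
python3 - <<'E'
from h import *
np.set_printoptions(precision=1,suppress=True)
W=optics.get_image('wrist')
for n,uv,z in [('stem',(312.5,220),52),('stembase',(312,214),28),('bed',(361,157),12),('bed',(360,284),12),('clip',(186,156),24),('ptr',(151,165),20),('tabtop',(186,238),78)]: print(n,atz(W,uv,z))
print('trayc',np.mean([atz(W,uv,18)[:2] for uv in [(510,44),(625,73),(580,188),(468,163)]],0))
for f in (finder.masks_of(W,'die')[:1]): print(f['centre'],atz(W,f['centre'],30))
goto([576,152.5,32])
E
```

```text
stem [574.7 155.4  52. ]
stembase [574.2 154.6  28. ]
bed [520.1 199.7  12. ]
bed [650.3 207.2  12. ]
clip [524.4  36.   24. ]
ptr [534.1   1.2  20. ]
tabtop [588.   50.7  78. ]
trayc [479.8 366.5]
[312.5, 216.4] [576.1 155.2  30. ]
t 4.8 tcp [574.9 159.1 209. ] tooly 92.0 gap 91mm F [-0.9 -0.1 -0.3] ff 0.0
shift [-0.  -0.   0.7] n 3 per row [-0.  -0.   0.2] tilt [ 0. -0. -1.]
```

```bash
sed -i "s/^def goto/np.set_printoptions(suppress=True)\ndef goto/; s/np.round(d,4)/np.round(d,4).tolist()/; s/np.round(d\/n,4)/np.round(d\/n,4).tolist()/" h.py
python3 -m inch '[0,-0.016,0.2,0,0,0, 0,0,0.2,0,0,0, 0,0,0.15,0,0,0, 0,0,0.1,0,0,0,0,0,0.062,0,0,0,0,0,0,0,0,0]' 60 25 
python3 -m inch '[0,0,0,0,0,0,0,0,0,0,0,0,0,0,0,0,0,0,0,0,0,0,0,0,0,0,0,0,0,0]' 0 25; python3 -m inch '[0,0,-0.1,0,0,0,0,0,-0.2,0,0,0,0,0,0,0,0,0]'; python3 -c "
from h import *
goto([480,366,110])"
```

```text
clock: 5.52
tcp_pos: [574.8, 154.7, 30.4]
tcp_rot: [0.053, -3.14, 0.0]
contact_force: [-0.3, 1.0, -0.5]
finger_gap: 0.601
finger_force: 0.0
clock: 6.15
tcp_pos: [575.5, 154.8, 31.4]
tcp_rot: [-0.053, 3.141, 0.0]
contact_force: [-1.5, -1.6, 6.7]
finger_gap: 0.256
finger_force: 25.0
clock: 6.52
tcp_pos: [577.2, 155.2, 109.2]
tcp_rot: [-0.053, 3.136, 0.002]
contact_force: [0.0, -0.4, -2.0]
finger_gap: 0.255
finger_force: 25.0
t 6.5 tcp [577.2 155.2 109.2] tooly 91.9 gap 23mm F [ 0.  -0.4 -2. ] ff 25.0
shift [0.3603, 0.8557, -0.0044] n 4 per row [0.0901, 0.2139, -0.0011] tilt [ 0.0053  0.0012 -1.    ]
```

```bash
python3 -m inch '[0.09,0.214,0,0,0,0,0.09,0.214,0,0,0,0,0.09,0.214,0,0,0,0,0.09,0.214,0,0,0,0,0,0,0,0,0,0,0,0,0.12,0,0,0,0,0,0.12,0,0,0,0,0,0.06,0,0,0,0,0,0.02,0,0,0,0,0,0,0,0,0]'; python3 -c "
from h import *
goto([480,366,25.5])"
```

```text
clock: 7.78
tcp_pos: [478.4, 365.5, 26.2]
tcp_rot: [-0.052, 3.141, 0.0]
contact_force: [-0.4, 0.3, -1.7]
finger_gap: 0.249
finger_force: 25.0
t 7.8 tcp [478.4 365.5  26.2] tooly 91.9 gap 23mm F [-0.4  0.3 -1.7] ff 25.0
shift [-0.0065, 0.002, 0.0028] n 1 per row [-0.0065, 0.002, 0.0028] tilt [ 0.0002  0.0001 -1.    ]
```

```bash
python3 -m inch '[0,0,0.006,0,0,0,0,0,0,0,0,0]';  python3 -m inch '[0,0,0,0,0,0,0,0,0,0,0,0,0,0,0,0,0,0]' 50; python3 -m inch '[0,0,-0.15,0,0,0,0,0,-0.2,0,0,0,0,0,-0.2,0,0,0,0,0,-0.15,0,0,0,0,0,0,0,0,0]' 80;  python3 -c "
from h import *
W=optics.get_image('wrist');save(W,'w2')
for r in finder.pinpoint(W,'die')[:2]: print(r,atz(W,r['centre'],26))
goto([590,45,209],91.9)"
```

```text
clock: 8.02
tcp_pos: [478.6, 365.8, 25.2]
tcp_rot: [-0.053, 3.14, 0.001]
contact_force: [0.4, -1.8, 3.5]
finger_gap: 0.257
finger_force: 25.0
clock: 8.4
tcp_pos: [478.0, 365.7, 24.4]
tcp_rot: [-0.053, 3.141, 0.0]
contact_force: [-0.2, -0.4, 0.2]
finger_gap: 0.5
finger_force: 0.0
clock: 9.02
tcp_pos: [479.3, 366.6, 202.5]
tcp_rot: [-0.053, 3.137, 0.005]
contact_force: [-0.1, 0.3, 0.1]
finger_gap: 0.796
finger_force: 0.0
{'centre': [313.1, 214.6], 'confidence': 0.56} [479.04520351 363.36571501  26.        ]
t 9.1 tcp [477.9 365.5 199.1] tooly 91.9 gap 73mm F [-0.2 -0.9 -0.4] ff 0.0
shift [-0.4052, -1.2962, -0.0395] turn z 0.0003 n 6 per row [-0.0675, -0.216, -0.0066] tilt [ 0.  0. -1.]
```

View pics/w2.png

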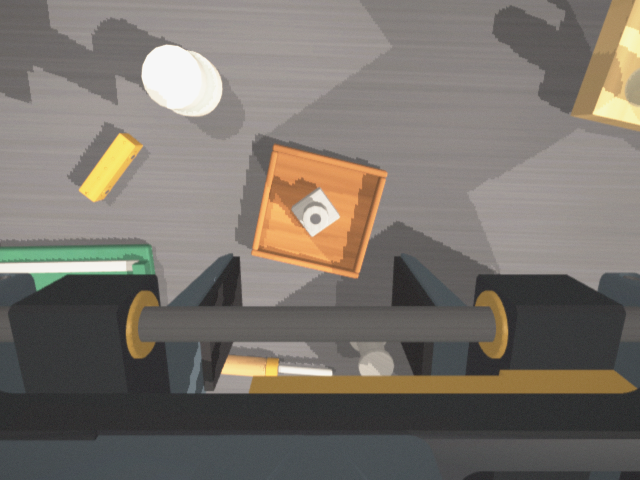

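The die stands in the wooden tray at (316,215). Next is the carriage tab.

```bash
python3 -m inch '[-0.067,-0.216,0,0,0,0,-0.067,-0.216,0,0,0,0,-0.067,-0.216,0,0,0,0,-0.067,-0.216,0,0,0,0,-0.067,-0.216,0,0,0,0,-0.067,-0.216,0,0,0,0,0,0,0,0,0,0,0,0,0,0,0,0]' 80;  python3 -c "
from h import *
W=optics.get_image('wrist');save(W,'w3')
np.set_printoptions(precision=1,suppress=True)
st()
for q,z in [('carriage_grip',78),('index_mark',24),('carriage_pointer',20),('tray_floor',22)]:
  for r in finder.pinpoint(W,q)[:2]: print(q,r['centre'],atz(W,r['centre'],z))
T=optics.get_image('top')
for q in ['carriage_grip','carriage_pointer','tray_floor','index_mark']:
  for r in finder.pinpoint(T,q)[:1]: print(q,r['centre'],r['confidence'])
"
```

```text
clock: 10.12
tcp_pos: [588.6, 45.3, 198.0]
tcp_rot: [0.052, -3.139, -0.0]
contact_force: [0.6, 0.2, 0.2]
finger_gap: 0.802
finger_force: 0.0
t 10.2 tcp [588.6  45.8 198.4] tooly 91.9 gap 73mm F [ 0.1  0.3 -0.8] ff 0.0
carriage_grip [315.2, 237.4] [594.2  44.   78. ]
carriage_grip [575.9, 282.6] [625.6 260.8  78. ]
index_mark [302.6, 148.1] [526.4  30.3  24. ]
index_mark [464.3, 54.2] [444.6 164.7  24. ]
carriage_pointer [271.2, 153.6] [532.3   1.7  20. ]
tray_floor [190.2, 222.7] [598.8 -74.3  22. ]
tray_floor [352.1, 191.4] 0.79
index_mark [415.3, 254.8] 0.57
```

View pics/w3.png

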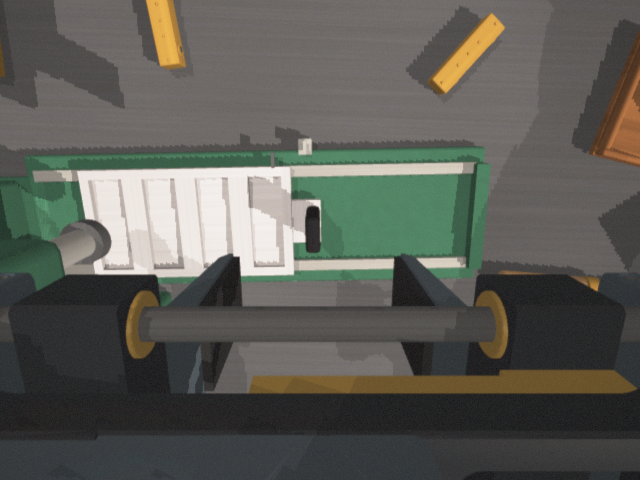

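The tab top is at (313,228), clip at (305,146), pointer at (272,158), and the carriage is parallel to the tool axes.

```bash
python3 -m inch '[-0.022,-0.005,0.15,0,0,0, 0,0,0.2,0,0,0, 0,0,0.2,0,0,0, 0,0,0.08,0,0,0,0,0,0,0,0,0]' 80 
python3 -m inch '[0,0,0,0,0,0,0,0,0,0,0,0,0,0,0,0,0,0,0,0,0,0,0,0,0,0,0,0,0,0]' 0 25; python3 -m inch '[0,0.1,0,0,0,0,0,0.12,0,0,0,0,0,0.12,0,0,0,0,0,0.1,0,0,0,0,0,0.04,0,0,0,0,0,0,0,0,0,0]'; python3 -c "
from h import *
st()"
```

```text
clock: 11.25
tcp_pos: [594.6, 44.1, 41.5]
tcp_rot: [0.053, -3.139, 0.0]
contact_force: [-0.7, -0.2, -0.6]
finger_gap: 0.798
finger_force: 0.0
clock: 11.88
tcp_pos: [595.0, 44.1, 42.1]
tcp_rot: [-0.053, 3.141, 0.0]
contact_force: [-0.7, -0.6, -0.5]
finger_gap: 0.28
finger_force: 0.0
clock: 12.62
tcp_pos: [589.0, 164.7, 41.8]
tcp_rot: [0.055, -3.137, 0.001]
contact_force: [-13.0, 1.7, 12.9]
finger_gap: 0.132
finger_force: 24.9
t 12.6 tcp [589.  164.7  41.8] tooly 92.0 gap 12mm F [-13.    1.7  12.9] ff 24.9
```

```bash
python3 -m inch '[0.0,0.0,0,0,0,0,0,0,0,0,0,0]';python3 -m inch '[0.0,0.04,0,0,0,0,0,0,0,0,0,0]';python3 -m inch '[0.0,0.04,0,0,0,0,0,0,0,0,0,0]'
```

```text
clock: 12.88
tcp_pos: [589.0, 164.1, 41.8]
tcp_rot: [0.054, -3.137, 0.001]
contact_force: [-13.1, 2.1, 12.1]
finger_gap: 0.136
finger_force: 24.9
clock: 13.12
tcp_pos: [588.5, 173.0, 41.7]
tcp_rot: [0.055, -3.137, 0.004]
contact_force: [-12.8, -10.9, 14.1]
finger_gap: 0.135
finger_force: 24.9
clock: 13.38
tcp_pos: [588.2, 179.9, 41.5]
tcp_rot: [0.057, -3.135, 0.011]
contact_force: [-8.2, -50.6, 18.9]
finger_gap: 0.279
finger_force: 24.9
```

```bash
python3 -m inch '[0.0,-0.03,0,0,0,0,0,0,0,0,0,0]' 60; python3 -m inch '[0.0,0,0,0,0,0,0,0,-0.15,0,0,0,0,0,-0.2,0,0,0,0,0,-0.2,0,0,0,0.04,-0.15,-0.08,0,0,0,0.04,-0.15,0,0,0,0,0,0,0,0,0,0]' 80;  python3 -c "
from h import *
W=optics.get_image('wrist');save(W,'w4')
np.set_printoptions(precision=1,suppress=True)
st()
for q,z in [('carriage_grip',78),('index_mark',24),('carriage_pointer',20),('tray_floor',22)]:
  for r in finder.pinpoint(W,q)[:2]: print(q,r['centre'],r['confidence'],atz(W,r['centre'],z))
print(beams(W))"
```

```text
clock: 13.62
tcp_pos: [590.5, 176.3, 41.9]
tcp_rot: [-0.052, 3.141, 0.0]
contact_force: [-0.3, 0.5, -0.0]
finger_gap: 0.467
finger_force: 0.0
clock: 14.5
tcp_pos: [572.6, 99.7, 199.8]
tcp_rot: [-0.05, 3.141, 0.0]
contact_force: [0.3, 0.3, -0.0]
finger_gap: 0.802
finger_force: 0.0
t 14.6 tcp [573.  100.6 199.6] tooly 91.9 gap 73mm F [-0.1 -0.3  0.6] ff 0.0
carriage_grip [407.4, 249.2] 0.74 [586.5 173.6  78. ]
index_mark [244.4, 171.2] 0.73 [533.2  32.1  24. ]
index_mark [400.2, 73.9] 0.2 [446.2 166.8  24. ]
carriage_pointer [353.6, 163.4] 0.61 [523.2 131.6  20. ]
carriage_pointer [66.3, 53.8] 0.46 [ 439.  -119.6   20. ]
tray_floor [272.2, 235.1] 0.56 [593.2  57.4  22. ]
[([751.1, 241.6, -88.1, 419.9, 27.3], [440.0, 383.0]), ([682.8, 284.6, 12.1, 78.3, 29.9], [494.0, 324.0]), ([694.7, -78.7, -8.4, 78.5, 30.0], [139.0, 324.0]), ([648.1, 246.5, 86.4, 29.6, 18.7], [462.0, 290.0]), ([428.7, 367.9, 62.6, 22.5, 8.6], [632.0, 62.0]), ([479.5, 361.8, -11.4, 109.8, 102.7], [597.0, 124.0]), ([443.7, 168.8, -39.3, 71.8, 18.9], [402.0, 71.0]), ([436.9, -121.6, 9.0, 72.2, 26.4], [65.0, 51.0])]
```

View pics/w4.png

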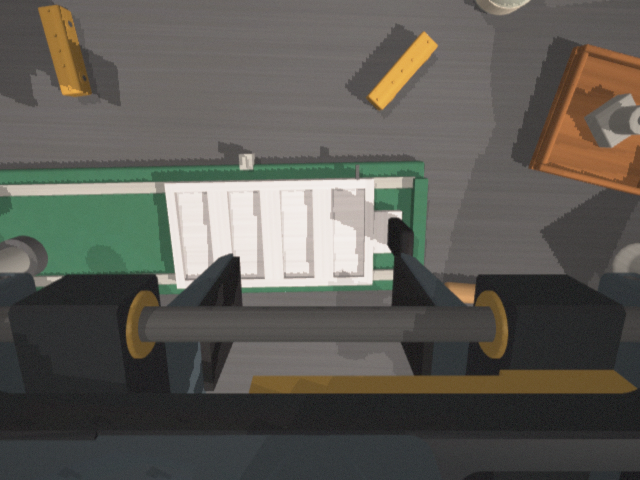

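The carriage is out near its end. The tab is at (400,235), and the track is turned about 1° more than the tool, so its direction is about 93.1°. I dragged back while letting go, so I'll pinch the tab again, align, and pull gently to the stop.

```bash
python3 -m inch '[-0.032,0.145,0,0,0,0,-0.032,0.145,0,0,0,-0.0133, 0,0,0.2,0,0,0, 0,0,0.2,0,0,0, 0,0,0.2,0,0,0,0,0,0.03,0,0,0,0,0,0,0,0,0]' 70 
python3 -m inch '[0,0,0,0,0,0,0,0,0,0,0,0,0,0,0,0,0,0,0,0,0,0,0,0,0,0,0,0,0,0,0,0,0,0,0,0]' 0 25; python3 -m inch '[0,0.012,0,0,0,0,0,0,0,0,0,0]'; python3 -m inch '[0,0.008,0,0,0,0,0,0,0,0,0,0]'
```

```text
clock: 15.62
tcp_pos: [587.0, 174.4, 42.6]
tcp_rot: [-0.086, 3.14, 0.0]
contact_force: [-0.5, -0.2, 0.5]
finger_gap: 0.696
finger_force: 0.0
clock: 16.38
tcp_pos: [586.6, 172.9, 41.9]
tcp_rot: [0.086, -3.14, 0.002]
contact_force: [1.3, -13.9, 2.1]
finger_gap: 0.128
finger_force: 25.0
clock: 16.62
tcp_pos: [586.5, 173.1, 41.9]
tcp_rot: [0.087, -3.139, 0.008]
contact_force: [4.2, -43.7, 7.3]
finger_gap: 0.13
finger_force: 25.0
clock: 16.88
tcp_pos: [586.4, 174.6, 41.8]
tcp_rot: [0.087, -3.139, 0.008]
contact_force: [5.8, -49.7, 7.3]
finger_gap: 0.16
finger_force: 25.0
```

```bash
python3 -m inch '[0,-0.018,0,0,0,0,0,0,0,0,0,0]'; python3 -m inch '[0,0,0,0,0,0,0,0,0,0,0,0,0,0,-0.15,0,0,0,0,0,-0.2,0,0,0,0,0,-0.2,0,0,0,0.15,0,-0.07,0,0,0,0.15,0,0,0,0,0,0,0,0,0,0,0]' 50;  python3 -c "
from h import *
W=optics.get_image('wrist');save(W,'w5')
np.set_printoptions(precision=1,suppress=True)
st()
for q,z in [('carriage_grip',78),('carriage_pointer',20),('tray_floor',22)]:
  for r in finder.pinpoint(W,q)[:1]: print(q,r['centre'],r['confidence'],atz(W,r['centre'],z))
print([b for b in beams(W) if 60<b[0][3]<80])
goto([443.7,169,120],50)"
```

```text
clock: 17.12
tcp_pos: [586.6, 172.9, 41.9]
tcp_rot: [0.085, -3.14, 0.002]
contact_force: [1.4, -19.6, 4.0]
finger_gap: 0.13
finger_force: 25.0
clock: 18.12
tcp_pos: [509.6, 170.5, 197.0]
tcp_rot: [0.087, -3.14, -0.0]
contact_force: [-0.3, 0.1, -0.4]
finger_gap: 0.501
finger_force: 0.0
t 18.2 tcp [511.1 170.6 197.2] tooly 93.2 gap 45mm F [ 0.7 -0.1 -0.1] ff 0.0
carriage_grip [318.0, 321.4] 0.58 [588.8 175.8  78. ]
carriage_pointer [275.7, 230.6] 0.76 [526.2 132.   20. ]
[([617.7, 294.0, 9.9, 76.7, 20.6], [433.0, 324.0]), ([631.1, 58.8, -3.4, 77.0, 21.0], [200.0, 324.0]), ([443.3, 169.6, -39.3, 69.9, 18.7], [320.0, 143.0]), ([438.7, -106.0, -8.7, 68.0, 20.5], [6.0, 121.0])]
t 18.3 tcp [512.4 170.6 197. ] tooly 93.1 gap 45mm F [0.2 0.4 0.3] ff 0.0
shift [0.2749, 0.0087, 0.308] turn z 0.4793 n 2 per row [0.1375, 0.0043, 0.154] tilt [ 0.  0. -1.]
```

View pics/w5.png

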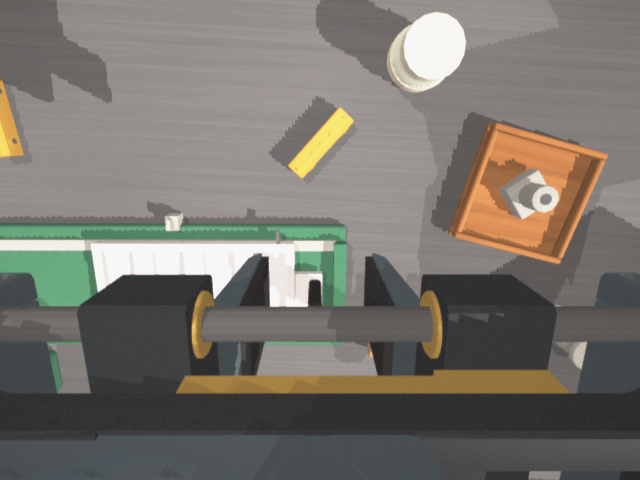

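```bash
python3 -m inch '[0.138,0.003,0,0,0,0,0.138,0.003,0,0,0,0,0,0,0.1,0,0,0.118,0,0,0.1,0,0,0.118,0,0,0.1,0,0,0.118,0,0,0.1,0,0,0.117,0,0,0.15,0,0,0,0,0,0.1,0,0,0,0,0,0.08,0,0,0,0,0,0,0,0,0]' 55
python3 -c "
from h import *
W=optics.get_image('wrist')
print([b for b in beams(W,18) if 55<b[0][3]<90])
goto([443.3,169.6,9],50.7)"
```

```text
clock: 19.58
tcp_pos: [442.3, 167.8, 13.1]
tcp_rot: [-1.055, -2.957, 0.003]
contact_force: [-0.4, 0.6, 0.4]
finger_gap: 0.548
finger_force: 0.0
[([452.0, 312.6, -27.1, 80.3, 30.9], [609.0, 91.0])]
t 19.6 tcp [442.9 168.   14.1] tooly 50.7 gap 50mm F [ 0.4 -0.   0.2] ff 0.0
shift [0.0026, 0.006, 0.0203] turn z 0.0002 n 1 per row [0.0026, 0.006, 0.0203] tilt [-0.0012 -0.0004 -1.    ]
```

```bash
python3 -m inch '[0,0.006,0.02,0,0,0,0,0,0,0,0,0]'; python3 -m inch '[0,0,0,0,0,0,0,0,0,0,0,0,0,0,0,0,0,0,0,0,0,0,0,0]' 0 30;  python3 -m inch '[0,0,-0.15,0,0,0,0,0,-0.2,0,0,0,0,0,-0.2,0,0,0,0,0,-0.15,0,0,0,0,0,0,0,0,-0.118,0,0,0,0,0,-0.118,0,0,0,0,0,-0.118,0,0,0,0,0,-0.117,0,0,0,0,0,0]'
python3 -c "
from h import *
goto([575,100,200],93.1)"
```

```text
clock: 19.88
tcp_pos: [444.1, 169.4, 9.8]
tcp_rot: [1.055, 2.958, 0.001]
contact_force: [-0.0, 0.1, 0.1]
finger_gap: 0.55
finger_force: 0.0
clock: 20.38
tcp_pos: [443.7, 169.2, 9.5]
tcp_rot: [1.056, 2.959, 0.0]
contact_force: [-0.5, 0.8, 2.4]
finger_gap: 0.196
finger_force: 30.0
clock: 21.5
tcp_pos: [443.3, 169.1, 184.3]
tcp_rot: [0.084, -3.14, 0.0]
contact_force: [-0.2, 0.1, -1.9]
finger_gap: 0.197
finger_force: 30.0
t 21.5 tcp [443.3 169.1 184.3] tooly 93.1 gap 18mm F [-0.2  0.1 -1.9] ff 30.0
shift [-0.5111, -0.3042, -0.0631] turn z -0.0005 n 3 per row [-0.1704, -0.1014, -0.021] tilt [-0.0004 -0.0002 -1.    ]
```

```bash
python3 -m inch '[-0.17,-0.1,0,0,0,0,-0.17,-0.1,0,0,0,0,-0.17,-0.1,0,0,0,0,0,0,0,0,0,0,0,0,0,0,0,0]'
python3 -c "
from h import *
import pickle
W=optics.get_image('wrist');pickle.dump({k:W[k] for k in('img','camera_matrix','R','t')},open('w6.pkl','wb'));save(W,'w6')
st()
print([b for b in beams(W,18) if 55<b[0][3]<90])
for q,z in [('carriage_grip',78),('carriage_pointer',20),('tray_floor',22)]:
  for r in finder.pinpoint(W,q)[:1]: print(q,r['centre'],r['confidence'],atz(W,r['centre'],z))"
```

```text
clock: 22.12
tcp_pos: [574.3, 101.3, 183.9]
tcp_rot: [0.08, -3.139, 0.0]
contact_force: [-1.0, -0.1, -0.8]
finger_gap: 0.194
finger_force: 30.0
t 22.2 tcp [574.  101.5 184. ] tooly 93.0 gap 17mm F [ 0.1  0.6 -1.6] ff 30.0
[([646.2, 294.3, 88.7, 72.2, 12.1], [514.0, 301.0]), ([679.3, 158.4, 6.1, 73.1, 11.4], [370.0, 324.0]), ([684.2, 54.8, -0.1, 72.0, 10.6], [263.0, 324.0]), ([615.7, 103.3, 2.2, 89.7, 37.4], [317.0, 261.0]), ([439.7, -120.9, 9.1, 66.9, 26.9], [54.0, 42.0])]
carriage_grip [409.9, 255.5] 0.64 [586.92348121 173.7151344   78.        ]
carriage_pointer [359.3, 166.2] 0.7 [525.09856252 135.88877745  20.        ]
tray_floor [269.5, 236.2] 0.88 [592.30513723  58.63171003  22.        ]
```

View pics/w6.png

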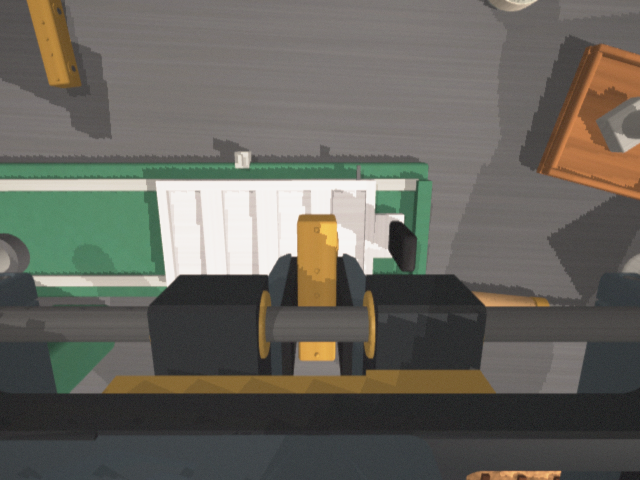

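The beam hangs square and its row axis matches the track. The tray's near edge runs from (157,182) to (376,180), and the rightmost bay is the nearest free one.

```bash
python3 -c "
from h import *
import pickle
np.set_printoptions(precision=1,suppress=True)
W=pickle.load(open('w6.pkl','rb'))
a=atz(W,(157,182),28);b=atz(W,(376,180),28);print(a,b,np.hypot(*(a-b)[:2]),np.degrees(np.arctan2(*(a-b)[[1,0]])))
d=(b-a)/np.linalg.norm(b-a);n=np.array([d[1],-d[0],0])
c=(a+b)/2+51*n;print('centre',c)
for k in(-72,-24,24,72):
  B=c+k*d;print(k,B,proj(W,[B[0]-35*n[0],B[1]-35*n[1],22]))
c=np.array([592.5,58,30]);d=np.array([-.054,.9985,0]);goto(c+72*d+[0,0,70],93.1);goto(c+72*d,93.1)
"
python3 - <<'E'
import cv2;i=cv2.imread('pics/w6.png');cv2.imwrite('pics/w6c.png',cv2.resize(i[160:300,140:440],None,fx=2.6,fy=2.6,interpolation=cv2.INTER_CUBIC))
E
```

```text
[547.1 -39.1  28. ] [535.5 150.4  28. ] 189.7888864105897 -86.49587717737234
centre [592.3  58.8  28. ]
-72 [596.7 -13.1  28. ] [187.4 199. ]
-24 [593.7  34.8  28. ] [241.2 198.5]
24 [590.8  82.7  28. ] [294.9 198. ]
72 [587.9 130.6  28. ] [348.7 197.5]
t 22.3 tcp [574.3 101.7 184.5] tooly 93.1 gap 18mm F [-0.4  0.9 -2.2] ff 30.0
shift [-0.0635, 0.1093, 0.3379] turn z 0.0001 n 2 per row [-0.0318, 0.0547, 0.169] tilt [-0. -0. -1.]
t 22.3 tcp [574.3 101.7 184.5] tooly 93.1 gap 18mm F [-0.4  0.9 -2.2] ff 30.0
shift [-0.0636, 0.1093, 0.6179] turn z 0.0001 n 3 per row [-0.0212, 0.0364, 0.206] tilt [-0. -0. -1.]
```

View pics/w6c.png

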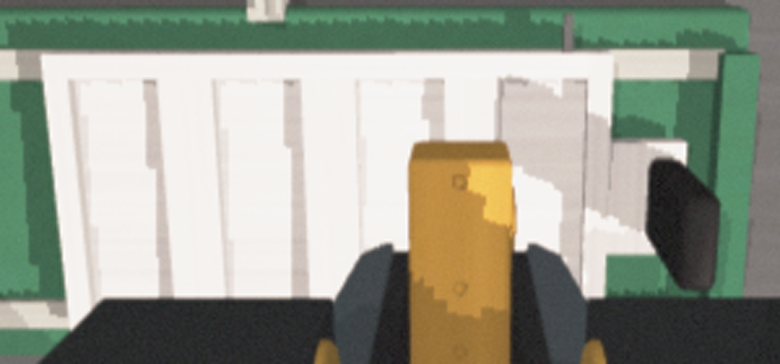

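```bash
python3 -m inch '[-0.03,0.056,0,0,0,0,-0.031,0.056,0,0,0,0,0,0,0.2,0,0,0,0,0,0.2,0,0,0,0,0,0.12,0,0,0,0,0,0.07,0,0,0,0,0,0,0,0,0,0,0,0,0,0,0]'
python3 -m inch '[0,0,0.012,0,0,0,0,0,0,0,0,0]'; python3 -c "
from h import *
goto([587.9,130.6,31.5],93.1)"
```

```text
clock: 23.32
tcp_pos: [589.6, 130.4, 38.1]
tcp_rot: [-0.086, 3.139, 0.0]
contact_force: [-0.3, 0.1, -1.0]
finger_gap: 0.193
finger_force: 30.0
clock: 23.58
tcp_pos: [589.0, 130.1, 34.5]
tcp_rot: [-0.085, 3.14, 0.0]
contact_force: [1.0, 0.5, -1.5]
finger_gap: 0.193
finger_force: 30.0
t 23.6 tcp [589.  130.1  34.5] tooly 93.1 gap 18mm F [ 1.   0.5 -1.5] ff 30.0
shift [0.0043, 0.0023, 0.0118] turn z 0.0002 n 1 per row [0.0043, 0.0023, 0.0118] tilt [ 0.0008  0.0001 -1.    ]
```

```bash
python3 -m inch '[0.003,0.002,0.01,0,0,0,0,0,0,0,0,0]';python3 -m inch '[0,0,0.004,0,0,0,0,0,0,0,0,0]'
```

```text
clock: 23.82
tcp_pos: [588.1, 130.6, 31.6]
tcp_rot: [-0.086, 3.14, 0.0]
contact_force: [1.0, 0.3, 0.9]
finger_gap: 0.194
finger_force: 30.0
clock: 24.08
tcp_pos: [588.1, 130.6, 31.4]
tcp_rot: [0.086, -3.14, 0.0]
contact_force: [-6.8, -0.7, 19.5]
finger_gap: 0.195
finger_force: 30.0
```

```bash
python3 -m inch '[0,0,0,0,0,0,0,0,0,0,0,0,0,0,-0.1,0,0,0,0,0,-0.2,0,0,0,0,0,-0.2,0,0,0,0,0,-0.15,0,0,0]' 38;python3 -m inch '[0.112,-0.24,0,0,0,0,0.112,-0.24,0,0,0,0,0.112,-0.24,0,0,0,0,0.112,-0.24,0,0,0,0,0,0,0,0,0,0,0,0,0,0,0,0]' 55
python3 -c "
from h import *
import pickle
W=optics.get_image('wrist');save(W,'w7')
B=[b for b in beams(W,18) if 55<b[0][3]<90];print(B)
for q in ['beam1']:
  for r in finder.pinpoint(W,q)[:5]: print(q,r['centre'],r['confidence'],atz(W,r['centre'],9))
T=optics.get_image('top');print([b for b in beams(T,18) if 55<b[0][3]<90 and b[0][0]<600])
goto([438,-121,100],99)"
```

```text
clock: 24.82
tcp_pos: [588.2, 130.6, 195.0]
tcp_rot: [-0.086, 3.139, 0.0]
contact_force: [0.2, -0.5, -0.7]
finger_gap: 0.38
finger_force: 0.0
clock: 25.58
tcp_pos: [494.8, -101.4, 192.9]
tcp_rot: [-0.084, 3.14, 0.0]
contact_force: [1.2, -0.7, 0.1]
finger_gap: 0.549
finger_force: 0.0
[([600.7, 30.9, 11.3, 76.6, 22.1], [443.0, 324.0]), ([614.6, -222.2, -5.1, 76.5, 21.9], [190.0, 324.0]), ([436.1, -125.1, 9.4, 70.1, 19.1], [294.0, 150.0]), ([437.5, -247.6, -1.3, 70.2, 23.7], [157.0, 143.0])]
beam1 [158.0, 146.0] 0.94 [ 439.04911632 -250.68058603    9.        ]
beam1 [79.7, 197.5] 0.86 [ 490.98390839 -327.48355935    9.        ]
beam1 [296.1, 155.6] 0.76 [ 440.77679747 -123.64358382    9.        ]
[([436.8, -249.8, -1.3, 70.5, 16.2], [418.0, 253.0]), ([590.9, 132.7, 1.5, 70.2, 16.4], [276.0, 196.0])]
t 25.7 tcp [ 495.1 -100.4  192.9] tooly 93.2 gap 50mm F [ 0.3  1.  -0.6] ff 0.0
shift [0.2327, -0.0694, 0.3715] turn z -0.0643 n 2 per row [0.1164, -0.0347, 0.1857] tilt [-0.0001  0.0001 -1.    ]
```

```bash
python3 -m inch '[0.118,-0.042,0,0,0,0,0.119,-0.041,0,0,0,0,0,0,0.2,0,0,-0.07,0,0,0.2,0,0,0,0,0,0.15,0,0,0,0,0,0.1,0,0,0,0,0,0.05,0,0,0,0,0,0,0,0,0]' 55
python3 -c "
from h import *
goto([437,-125,9.5],99.4)"
```

```text
clock: 26.72
tcp_pos: [436.7, -124.9, 17.6]
tcp_rot: [0.259, -3.13, -0.001]
contact_force: [-0.1, 0.2, -0.3]
finger_gap: 0.548
finger_force: 0.0
t 26.7 tcp [ 436.7 -124.9   17.6] tooly 99.5 gap 50mm F [-0.1  0.2 -0.3] ff 0.0
shift [-0.0012, -0.0007, 0.0326] turn z 0.0009 n 1 per row [-0.0012, -0.0007, 0.0326] tilt [-0.001   0.0003 -1.    ]
```

```bash
python3 -m inch '[0,0,0.032,0,0,0,0,0,0,0,0,0]'; python3 -m inch '[0,0,0,0,0,0,0,0,0,0,0,0,0,0,0,0,0,0,0,0,0,0,0,0]' 0 30;  python3 -m inch '[0,0,-0.15,0,0,0,0,0,-0.2,0,0,0,0,0,-0.2,0,0,0,0,0,0,0,0,0.069,0,0,0,0,0,0]'
python3 -c "
from h import *
goto([590.8,82.7,140],93.3)"
```

```text
clock: 26.98
tcp_pos: [436.8, -125.4, 10.1]
tcp_rot: [-0.258, 3.131, -0.0]
contact_force: [0.3, -0.2, -0.0]
finger_gap: 0.547
finger_force: 0.0
clock: 27.48
tcp_pos: [436.7, -125.4, 10.0]
tcp_rot: [-0.258, 3.131, -0.0]
contact_force: [-0.4, 0.2, 3.4]
finger_gap: 0.194
finger_force: 30.0
clock: 28.1
tcp_pos: [436.6, -125.4, 147.7]
tcp_rot: [-0.089, 3.14, -0.0]
contact_force: [0.2, -0.4, -2.2]
finger_gap: 0.194
finger_force: 30.0
t 28.1 tcp [ 436.6 -125.4  147.7] tooly 93.2 gap 18mm F [ 0.2 -0.4 -2.2] ff 30.0
shift [-0.663, 0.7961, 0.0309] turn z -0.0006 n 5 per row [-0.1326, 0.1592, 0.0062] tilt [ 0.0005 -0.0002 -1.    ]
```

```bash
python3 -m inch '[-0.133,0.159,0,0,0,0,-0.133,0.159,0,0,0,0,-0.133,0.159,0,0,0,0,-0.132,0.159,0,0,0,0,-0.132,0.16,0,0,0,0,0,0,0.15,0,0,0,0,0,0.15,0,0,0,0,0,0.1,0,0,0,0,0,0.02,0,0,0,0,0,0,0,0,0]'
python3 -c "
from h import *
goto([590.8,82.7,32],93.3)"
```

```text
clock: 29.35
tcp_pos: [590.9, 82.5, 42.3]
tcp_rot: [0.09, -3.139, 0.0]
contact_force: [-0.5, -1.0, -1.8]
finger_gap: 0.196
finger_force: 30.0
t 29.4 tcp [590.9  82.5  42.3] tooly 93.3 gap 18mm F [-0.5 -1.  -1.8] ff 30.0
shift [0.0002, 0.0007, 0.0411] turn z -0.0004 n 1 per row [0.0002, 0.0007, 0.0411] tilt [-0.0008 -0.0001 -1.    ]
```

```bash
python3 -m inch '[0,0,0.03,0,0,0,0,0,0,0,0,0]';python3 -m inch '[0,0,0.011,0,0,0,0,0,0,0,0,0]';python3 -m inch '[0,0,0.003,0,0,0,0,0,0,0,0,0]'
```

```text
clock: 29.6
tcp_pos: [591.0, 82.6, 35.1]
tcp_rot: [-0.088, 3.14, 0.0]
contact_force: [0.9, 0.1, -1.5]
finger_gap: 0.194
finger_force: 30.0
clock: 29.85
tcp_pos: [591.0, 82.6, 32.2]
tcp_rot: [-0.088, 3.14, -0.0]
contact_force: [-0.2, -0.1, -1.8]
finger_gap: 0.195
finger_force: 30.0
clock: 30.1
tcp_pos: [591.1, 82.6, 32.0]
tcp_rot: [0.088, -3.14, 0.0]
contact_force: [-3.3, 0.5, 9.7]
finger_gap: 0.195
finger_force: 30.0
```

```bash
python3 -m inch '[0,0,0,0,0,0,0,0,0,0,0,0,0,0,-0.1,0,0,0,0,0,-0.2,0,0,0,0,0,-0.2,0,0,0,0,0,-0.15,0,0,0]' 38;python3 -m inch '[0.09,-0.24,0,0,0,0,0.09,-0.24,0,0,0,0,0.09,-0.24,0,0,0,0,0.09,-0.24,0,0,0,0,0.09,-0.24,0,0,0,0,0,0,0,0,0,0,0,0,0,0,0,0]' 55
python3 -c "
from h import *
W=optics.get_image('wrist')
B=[b for b in beams(W,18) if 55<b[0][3]<90 and b[0][0]<560];print(B)
T=optics.get_image('top');print([b for b in beams(T,18) if 55<b[0][3]<90 and b[0][0]<600])
goto(B[0][0][:2]+[9.5],B[0][0][2]+90)"
```

```text
clock: 30.85
tcp_pos: [591.4, 82.6, 196.2]
tcp_rot: [-0.088, 3.139, 0.0]
contact_force: [1.0, 0.7, -0.3]
finger_gap: 0.382
finger_force: 0.0
clock: 31.72
tcp_pos: [497.8, -215.5, 193.9]
tcp_rot: [0.087, -3.14, -0.0]
contact_force: [0.5, 0.7, -0.3]
finger_gap: 0.551
finger_force: 0.0
[([437.3, -249.6, -1.4, 70.0, 19.3], [283.0, 147.0])]
[([591.0, 132.7, 1.5, 70.3, 16.4], [276.0, 195.0]), ([595.7, 83.7, 1.1, 67.5, 16.4], [294.0, 194.0])]
t 31.8 tcp [ 498.2 -214.7  193.9] tooly 93.3 gap 50mm F [ 0.7 -0.1 -0.3] ff 0.0
shift [0.251, -0.1257, 0.7375] turn z 0.0520 n 4 per row [0.0628, -0.0314, 0.1844] tilt [-0.0001  0.0002 -1.    ]
```

```bash
python3 -m inch '[0.126,-0.063,0,0,0,0,0.125,-0.063,0,0,0,0,0,0,0.2,0,0,0.052,0,0,0.2,0,0,0,0,0,0.2,0,0,0,0,0,0.1,0,0,0,0,0,0.02,0,0,0,0,0,0.0,0,0,0,0,0,0,0,0,0]' 55
python3 -c "
from h import *
goto([437,-249.5,9.5],88.6)"
```

```text
clock: 32.95
tcp_pos: [437.8, -250.9, 15.1]
tcp_rot: [0.039, 3.14, -0.002]
contact_force: [0.0, 0.0, -0.8]
finger_gap: 0.554
finger_force: 0.0
t 33.0 tcp [ 437.8 -250.9   15.1] tooly 88.6 gap 50mm F [ 0.   0.  -0.8] ff 0.0
shift [0.0036, 0.0056, 0.0225] turn z -0.0005 n 1 per row [0.0036, 0.0056, 0.0225] tilt [ 0.0016 -0.001  -1.    ]
```

```bash
python3 -m inch '[0,0.004,0.022,0,0,0,0,0,0,0,0,0]'; python3 -m inch '[0,0,0,0,0,0,0,0,0,0,0,0,0,0,0,0,0,0,0,0,0,0,0,0]' 0 30;  python3 -m inch '[0,0,-0.15,0,0,0,0,0,-0.2,0,0,0,0,0,-0.2,0,0,0,0,0,0,0,0,-0.052,0,0,0,0,0,0]'
python3 -c "
from h import *
goto([593.7,34.8,140],93.3)"
```

```text
clock: 33.2
tcp_pos: [437.0, -249.6, 8.5]
tcp_rot: [0.04, 3.141, -0.0]
contact_force: [-0.7, -0.1, 0.7]
finger_gap: 0.546
finger_force: 0.0
clock: 33.7
tcp_pos: [437.0, -249.7, 8.5]
tcp_rot: [-0.04, -3.141, -0.0]
contact_force: [-0.2, -0.0, 1.5]
finger_gap: 0.193
finger_force: 30.0
clock: 34.33
tcp_pos: [436.9, -249.6, 146.2]
tcp_rot: [-0.087, 3.14, -0.0]
contact_force: [-0.0, 0.6, -1.9]
finger_gap: 0.198
finger_force: 30.0
t 34.3 tcp [ 436.9 -249.6  146.2] tooly 93.2 gap 18mm F [-0.   0.6 -1.9] ff 30.0
shift [-0.6894, 1.101, 0.0247] turn z -0.0012 n 6 per row [-0.1149, 0.1835, 0.0041] tilt [ 0.0004 -0.0003 -1.    ]
```

```bash
python3 -m inch '[-0.115,0.183,0,0,0,0,-0.115,0.183,0,0,0,0,-0.115,0.183,0,0,0,0,-0.115,0.184,0,0,0,0,-0.115,0.184,0,0,0,0,-0.115,0.184,0,0,0,-0.001,0,0,0.2,0,0,0,0,0,0.15,0,0,0,0,0,0.06,0,0,0,0,0,0,0,0,0]'
python3 -m inch '[0,0,0,0,0,0]';python3 -c "
from h import *
goto([593.7,34.8,30.5],93.3)"
```

```text
clock: 35.58
tcp_pos: [593.2, 34.7, 42.6]
tcp_rot: [0.089, -3.138, -0.0]
contact_force: [0.3, -0.1, -1.7]
finger_gap: 0.191
finger_force: 30.0
clock: 35.7
tcp_pos: [594.7, 34.7, 44.7]
tcp_rot: [-0.09, 3.139, -0.0]
contact_force: [-0.2, 0.9, -1.5]
finger_gap: 0.196
finger_force: 30.0
t 35.7 tcp [594.7  34.7  44.7] tooly 93.3 gap 18mm F [-0.2  0.9 -1.5] ff 30.0
shift [0.0039, 0.0008, 0.0566] turn z -0.0004 n 1 per row [0.0039, 0.0008, 0.0566] tilt [ 0.0016  0.     -1.    ]
```

```bash
python3 -m inch '[0.003,0,0.045,0,0,0,0,0,0,0,0,0]';python3 -m inch '[0,0,0.01,0,0,0,0,0,0,0,0,0]';python3 -m inch '[0,0,0.003,0,0,0,0,0,0,0,0,0]'
```

```text
clock: 35.95
tcp_pos: [592.7, 34.7, 31.9]
tcp_rot: [0.09, -3.14, -0.0]
contact_force: [-0.7, -0.3, -0.9]
finger_gap: 0.196
finger_force: 30.0
clock: 36.2
tcp_pos: [593.3, 34.8, 30.3]
tcp_rot: [-0.09, 3.14, -0.0]
contact_force: [-3.0, -0.1, 7.7]
finger_gap: 0.194
finger_force: 30.0
clock: 36.45
tcp_pos: [593.4, 34.8, 30.3]
tcp_rot: [-0.091, 3.14, -0.0]
contact_force: [-8.4, -1.2, 21.1]
finger_gap: 0.2
finger_force: 30.0
```

```bash
python3 -m inch '[0,0,0,0,0,0,0,0,0,0,0,0,0,0,-0.1,0,0,0,0,0,-0.2,0,0,0,0,0,-0.2,0,0,0,0,0,-0.15,0,0,0,0.09,0.2,0,0,0,0,0,0,0,0,0,0,0,0,0,0,0,0]' 38
python3 -c "
from h import *
import pickle
W=optics.get_image('wrist');save(W,'w8');pickle.dump({k:W[k] for k in('img','camera_matrix','R','t')},open('w8.pkl','wb'))
st();print([b[0] for b in beams(W,40) if 55<b[0][3]<100])
S=optics.get_image('side');save(S,'s8')
i=W['img'][:,:,::-1];s=S['img'][:,:,::-1]
a=cv2.resize(i[120:300,120:440],None,fx=2,fy=2,interpolation=2);b=cv2.resize(s[190:300,290:450],None,fx=2,fy=2,interpolation=2)
c=np.zeros((580,640,3),np.uint8);c[:360]=a;c[360:,:320]=b;cv2.imwrite('pics/c8.png',c)
for q,z in [('carriage_grip',78),('index_mark',24),('carriage_pointer',24),('tray_floor',22)]:
  for r in finder.pinpoint(W,q)[:2]: print(q,r['centre'],r['confidence'],atz(W,r['centre'],z))
"
```

```text
clock: 37.58
tcp_pos: [567.8, 83.3, 191.4]
tcp_rot: [-0.092, 3.14, -0.0]
contact_force: [0.0, -1.5, 0.3]
finger_gap: 0.382
finger_force: 0.0
t 37.6 tcp [568.   83.1 191.3] tooly 93.3 gap 34mm F [ 0.5  0.7 -0.1] ff 0.0
[[829.6, 327.6, -86.6, 58.9, 10.5], [662.9, 174.4, 7.9, 70.6, 16.4], [673.1, 3.6, -1.1, 70.5, 15.6], [589.2, 82.7, 2.9, 70.7, 17.6], [584.3, 34.6, 1.7, 55.6, 19.4]]
index_mark [264.0, 172.2] 0.57 [529.12741147  33.72607448  24.        ]
carriage_pointer [376.5, 174.4] 0.84 [525.14046544 133.99444766  24.        ]
tray_floor [289.5, 240.2] 0.77 [591.17883101  58.87103719  22.        ]
tray_floor [313.3, 246.3] 0.21 [595.81430629  81.51521198  22.        ]
```

View pics/c8.png

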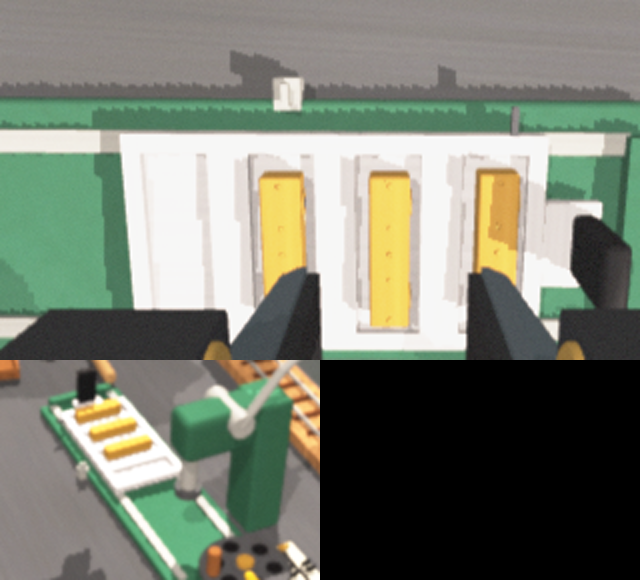

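All three beams lie in their bays and the side view agrees. In wrist pixels the clip is at about (264,162) and the pointer at (377,174), so there is about 100 mm to slide.

```bash
python3 -m inch '[-0.048,0.178,0,0,0,0,-0.047,0.178,0,0,0,0,0,0,0.2,0,0,0,0,0,0.2,0,0,0,0,0,0.15,0,0,0,0,0,0.046,0,0,0,0,0,0,0,0,0]' 55
python3 -m inch '[0,0,0,0,0,0,0,0,0,0,0,0,0,0,0,0,0,0,0,0,0,0,0,0]' 0 30;python3 -m inch '[0,-0.05,0,0,0,0,0,-0.07,0,0,0,0,0,-0.07,0,0,0,0,0,-0.07,0,0,0,0,0,-0.07,0,0,0,0,0,-0.05,0,0,0,0,0,0,0,0,0,0,0,0,0,0,0,0]'
python3 -c "
from h import *
W=optics.get_image('wrist');save(W,'w9')
st()
for q,z in [('index_mark',24),('carriage_pointer',24)]:
  for r in finder.pinpoint(W,q)[:2]: print(q,r['centre'],r['confidence'],atz(W,r['centre'],z))
"
```

```text
clock: 38.75
tcp_pos: [586.5, 173.5, 42.5]
tcp_rot: [0.09, -3.14, 0.0]
contact_force: [0.5, -0.2, 0.4]
finger_gap: 0.55
finger_force: 0.0
clock: 39.25
tcp_pos: [586.4, 173.5, 42.8]
tcp_rot: [-0.091, 3.14, -0.0]
contact_force: [3.7, -27.8, -0.3]
finger_gap: 0.141
finger_force: 15.2
clock: 40.25
tcp_pos: [591.5, 77.9, 42.8]
tcp_rot: [0.089, -3.14, 0.0]
contact_force: [-4.8, -2.6, 10.1]
finger_gap: 0.134
finger_force: 30.0
t 40.3 tcp [591.5  78.   42.8] tooly 93.2 gap 12mm F [-5.6 -3.2  8.8] ff 30.0
index_mark [234.9, 154.0] 0.91 [529.77395167  33.45432541  24.        ]
carriage_pointer [245.5, 153.6] 0.82 [529.27853533  38.69349567  24.        ]
```

```bash
python3 -m inch '[0,-0.02,0,0,0,0,0,0,0,0,0,0,0,0,0,0,0,0]'
python3 -c "
from h import *
W=optics.get_image('wrist');save(W,'w10')
st()
for q,z in [('index_mark',24),('carriage_pointer',24)]:
  for r in finder.pinpoint(W,q)[:2]: print(q,r['centre'],r['confidence'],atz(W,r['centre'],z))
cv2.imwrite('pics/c10.png',cv2.resize(W['img'][120:220,180:310,::-1],None,fx=5,fy=5,interpolation=cv2.INTER_CUBIC))
d=np.array([-.058,.998]);c=atz(W,(235,146),24)
for k in(-40,0,40,80): print(k,proj(W,[*(c[:2]+k*np.array([.998,.058])),24]))
"
```

```text
clock: 40.78
tcp_pos: [591.7, 73.1, 42.8]
tcp_rot: [0.089, -3.14, 0.0]
contact_force: [-4.8, -3.3, 9.8]
finger_gap: 0.13
finger_force: 30.0
t 40.8 tcp [591.7  73.1  42.7] tooly 93.3 gap 12mm F [-4.6 -1.9 10. ] ff 30.0
index_mark [241.8, 151.2] 0.69 [528.48357274  32.02042687  24.        ]
carriage_pointer [244.3, 150.8] 0.77 [528.21898132  33.25243255  24.        ]
-40 [230.28865054  57.85802729]
0 [235. 146.]
40 [239.22632797 225.06798   ]
80 [243.03886553 296.39458911]
```

View pics/c10.png

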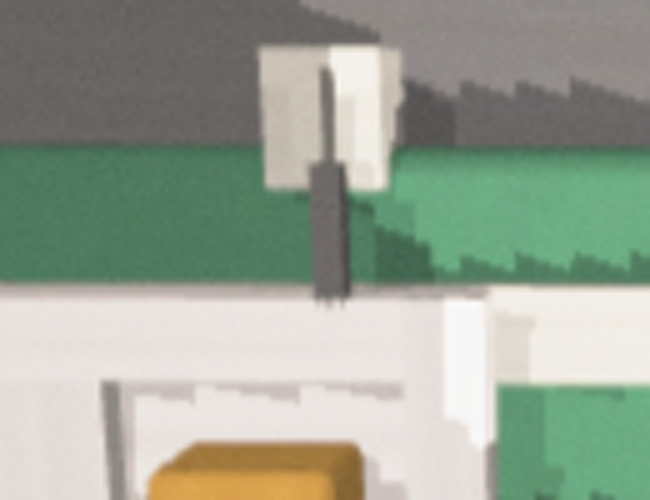

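The pointer at crop (328,165–295) lies on the clip's centre line, clip edges at 265 and 387. The carriage is set, so I'll let go and turn for the wheel.

```bash
python3 -m inch '[0,0,0,0,0,0,0,0,0,0,0,0,0,0,0,0,0,0,0,0,-0.15,0,0,0,0,0,-0.2,0,0,0,0,0,-0.2,0,0,0,0.15,0,-0.1,0,0,0,0.2,0,0,0,0,0,0.15,0,0,0,0,0,0,0,0,0,0,0]' 50
python3 -c "
from h import *
s,R=st();print(s['joint_positions'])
W=optics.get_image('wrist')
for q,z in [('index_mark',24),('carriage_pointer',24)]:
  for r in finder.pinpoint(W,q)[:1]: print(q,r['centre'],r['confidence'],atz(W,r['centre'],z))
"
```

```text
clock: 42.18
tcp_pos: [465.2, 66.5, 204.9]
tcp_rot: [0.091, -3.14, 0.0]
contact_force: [0.3, -0.6, 0.7]
finger_gap: 0.499
finger_force: 0.0
t 42.2 tcp [465.2  66.5 204.9] tooly 93.3 gap 45mm F [ 0.3 -0.6  0.7] ff 0.0
[ 0.09230425  0.01986948  2.19378376 -0.00000828  0.92830503 -1.53640191]
index_mark [277.3, 275.3] 0.69 [528.67304173  30.69127653  24.        ]
carriage_pointer [280.5, 275.1] 0.84 [528.27445631  33.86143984  24.        ]
```

```bash
python3 -m inch '[0,0,0,0,0,0.111,0,0,0,0,0,0.111,0,0,0,0,0,0.111,0,0,0,0,0,0.111,0,0,0,0,0,0.111,0,0,0,0,0,0.111,0,0,0,0,0,0.111,0,0,0,0,0,0.111,0,0,0,0,0,0.112,0,0,0,0,0,0]' 50
python3 -m inch '[-0.1,0,-0.05,0,0,0,-0.2,0,-0.05,0,0,0,-0.24,0,0,0,0,0,-0.24,0,0,0,0,0,-0.24,0,0,0,0,0,-0.24,0,0,0,0,0,-0.1,0,0,0,0,0,0,0,0,0,0,0,0,0,0,0,0,0]'
python3 -c "
from h import *
st()
W=optics.get_image('wrist');save(W,'w11')
for q,z in [('index_mark',24),('carriage_pointer',24),('wheel_axis',72),('wheel_handle',90)]:
  for r in finder.pinpoint(W,q)[:1]: print(q,r['centre'],r['confidence'],atz(W,r['centre'],z))
"
```

```text
clock: 43.58
tcp_pos: [468.1, 66.6, 204.9]
tcp_rot: [-2.155, -2.286, 0.0]
contact_force: [1.3, 0.1, -0.3]
finger_gap: 0.498
finger_force: 0.0
clock: 44.7
tcp_pos: [486.9, -272.2, 229.7]
tcp_rot: [-2.153, -2.287, 0.0]
contact_force: [0.5, -0.7, -0.4]
finger_gap: 0.499
finger_force: 0.0
t 44.7 tcp [ 486.9 -272.2  229.7] tooly 3.4 gap 45mm F [ 0.5 -0.7 -0.4] ff 0.0
wheel_axis [451.0, 229.2] 0.8 [ 606.66381258 -275.28850969   72.        ]
wheel_handle [410.6, 235.4] 0.82 [ 566.17481967 -278.79031265   90.        ]
```

View pics/w11.png

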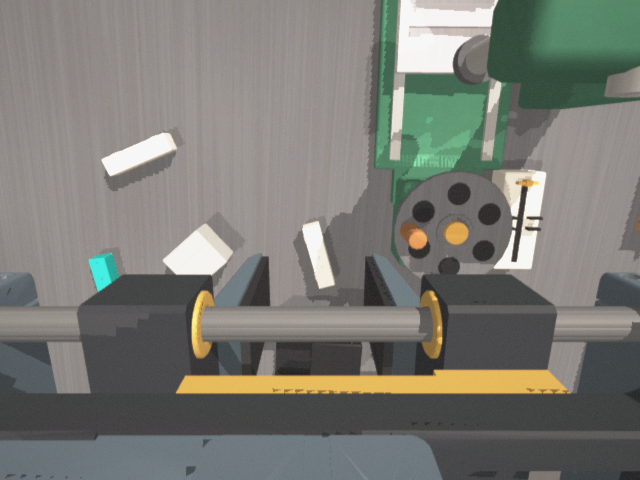

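The handle is at (417,240), the axis at (457,233), the gauge pointer at (526,183) and the marks at rows 218 and 229. The gauge therefore reads about 8 mm, and about 12 rad is needed.

```bash
python3 -m inch '[-0.023,0.155,0,0,0,0,-0.023,0.156,0,0,0,0,0,0,0.2,0,0,0,0,0,0.2,0,0,0,0,0,0.15,0,0,0,0,0,0.045,0,0,0,0,0,0,0,0,0]' 50
python3 -c "
from h import *
goto([565.1,-279.1,80],3.4)
W=optics.get_image('wrist');save(W,'w12')
for q,z in [('wheel_axis',72),('wheel_handle',90)]:
  for r in finder.pinpoint(W,q)[:1]: print(q,r['centre'],r['confidence'],atz(W,r['centre'],z))
"
```

```text
clock: 45.82
tcp_pos: [565.3, -279.7, 81.5]
tcp_rot: [-2.156, -2.285, 0.0]
contact_force: [1.1, -0.4, 0.7]
finger_gap: 0.502
finger_force: 0.0
t 45.8 tcp [ 565.3 -279.7   81.5] tooly 3.3 gap 46mm F [ 1.1 -0.4  0.7] ff 0.0
shift [0.0026, -0.0008, 0.0061] turn z -0.0008 n 1 per row [0.0026, -0.0008, 0.0061] tilt [-0.0002  0.0001 -1.    ]
wheel_axis [405.0, 277.5] 0.85 [ 608.97880785 -276.68055272   72.        ]
wheel_handle [324.5, 289.3] 0.8 [ 567.33692243 -278.03619728   90.        ]
```

```bash
python3 -m inch '[0,0,0,0,0,0,0,0,0,0,0,0,0,0,0,0,0,0,0,0,0,0,0,0]' 0 30; python3 -m inch '[0.088,0.0225,0,0,0,0,0,0,0,0,0,0]'; python3 -m inch '[0.0615,0.0615,0,0,0,0,0.0225,0.084,0,0,0,0,0,0,0,0,0,0]'
```

```text
clock: 46.48
tcp_pos: [568.4, -280.4, 81.9]
tcp_rot: [2.153, 2.279, 0.005]
contact_force: [22.0, 2.0, -11.7]
finger_gap: 0.167
finger_force: 29.9
clock: 46.72
tcp_pos: [573.5, -258.5, 82.2]
tcp_rot: [2.15, 2.279, 0.005]
contact_force: [22.8, -6.4, -15.1]
finger_gap: 0.163
finger_force: 29.9
clock: 47.1
tcp_pos: [607.2, -236.1, 82.2]
tcp_rot: [2.152, 2.282, 0.001]
contact_force: [6.6, -11.6, 0.3]
finger_gap: 0.169
finger_force: 30.0
```

```bash
python3 -m inch '[-0.0225,0.094,0,0,0,0,-0.0615,0.0615,0,0,0,0,-0.084,0.0225,0,0,0,0]'; python3 -m inch '[-0.084,-0.0225,0,0,0,0,-0.0615,-0.0615,0,0,0,0,-0.0225,-0.084,0,0,0,0]'; python3 -m inch '[0.0225,-0.084,0,0,0,0,0.0615,-0.0615,0,0,0,0,0.084,-0.0225,0,0,0,0]'
```

```text
clock: 47.48
tcp_pos: [652.7, -273.4, 82.0]
tcp_rot: [2.156, 2.285, 0.002]
contact_force: [-9.5, 6.0, 14.6]
finger_gap: 0.166
finger_force: 30.0
clock: 47.85
tcp_pos: [614.0, -320.2, 82.2]
tcp_rot: [2.153, 2.28, 0.003]
contact_force: [8.2, 7.2, 3.0]
finger_gap: 0.166
finger_force: 30.0
clock: 48.22
tcp_pos: [568.4, -280.2, 82.3]
tcp_rot: [2.154, 2.28, 0.001]
contact_force: [22.7, -8.8, -9.6]
finger_gap: 0.167
finger_force: 30.0
```

```bash
python3 -m inch '[0.084,0.0265,0,0,0,0,0.0615,0.0615,0,0,0,0,0.0225,0.084,0,0,0,0]'; python3 -m inch '[-0.0225,0.084,0,0,0,0,-0.0615,0.0615,0,0,0,0,-0.084,0.0225,0,0,0,0]'; python3 -m inch '[-0.084,-0.0225,0,0,0,0,-0.0615,-0.0615,0,0,0,0,-0.0225,-0.084,0,0,0,0,0,0,0,0,0,0]'
python3 -c "
from h import *
st();W=optics.get_image('wrist');save(W,'w13')
T=optics.get_image('top');save(T,'t13')
S=optics.get_image('side');save(S,'s13')
a=W['img'][:,:,::-1]
c=np.zeros((560,640,3),np.uint8);c[:360]=a[:360];c[360:,:300]=cv2.resize(T['img'][145:195,380:455,::-1],(300,200),interpolation=2);c[360:,320:640]=cv2.resize(S['img'][255:335,400:528,::-1],(320,200),interpolation=2)
cv2.imwrite('pics/c13.png',c)"
```

```text
clock: 48.6
tcp_pos: [608.4, -235.3, 82.2]
tcp_rot: [2.154, 2.284, -0.003]
contact_force: [-6.9, -32.5, 2.1]
finger_gap: 0.17
finger_force: 30.0
clock: 48.98
tcp_pos: [652.9, -273.3, 82.0]
tcp_rot: [-2.155, -2.284, -0.001]
contact_force: [-16.7, 8.5, 20.5]
finger_gap: 0.167
finger_force: 30.0
clock: 49.48
tcp_pos: [612.8, -319.5, 82.2]
tcp_rot: [2.156, 2.282, -0.0]
contact_force: [-3.2, -8.0, 5.2]
finger_gap: 0.166
finger_force: 30.0
t 49.5 tcp [ 612.8 -319.5   82.2] tooly 3.3 gap 15mm F [-3.2 -8.   5.2] ff 30.0
```

View pics/c13.png

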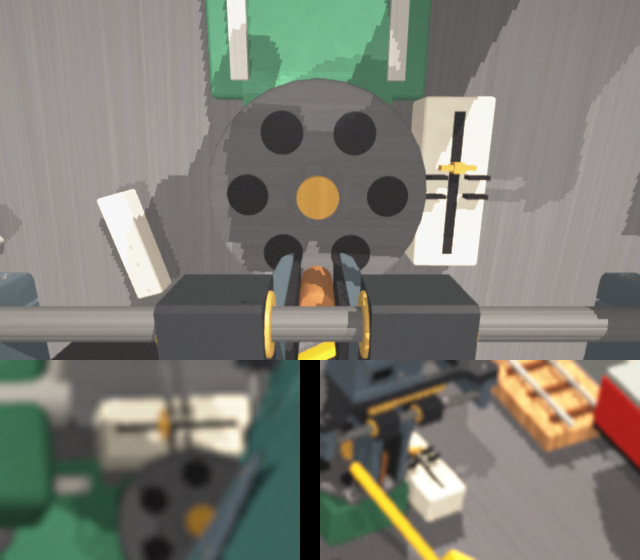

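The gauge pointer at (459,168) is still short of the first mark pair at row 177; the second pair is at row 197. I'll work out the remainder with the calibration.

```bash
python3 -c "
from h import *
np.set_printoptions(precision=1,suppress=True)
W=optics.get_image('wrist');print(ray(W,(320,240)),W['camera_matrix'][0][0])
d=np.array([-.058,.998])
for n,uv in [('ptr',(459,168)),('m1',(454,177)),('m2',(452,197)),('top',(455,98)),('bot',(447,264)),('axis',(318,198))]:
  for z in (38,42): 
    X=atz(W,uv,z);print(n,z,X,'along',X[:2]@d)
"
```

```text
(array([ 607.3, -248.8,  254.2]), array([ 0. , -0.3, -1. ])) 377.44935069739967
ptr 38 [ 689.2 -261.9   38. ] along -301.33343973322724
ptr 42 [ 687.7 -261.6   42. ] along -301.0038206697955
m1 38 [ 687.2 -267.1   38. ] along -306.3984181358215
m1 42 [ 685.7 -266.7   42. ] along -305.975085028754
m2 38 [ 687.7 -278.5   38. ] along -317.8745119968781
m2 42 [ 686.2 -278.    42. ] along -317.2388440928226
top 38 [ 681.3 -224.9   38. ] along -263.9271710387934
top 42 [ 679.9 -225.3   42. ] along -264.2896561499594
bot 38 [ 690.8 -319.3   38. ] along -358.7009182873933
bot 42 [ 689.3 -318.    42. ] along -357.30986559854927
axis 38 [ 610.5 -283.6   38. ] along -318.46381244513026
axis 42 [ 610.5 -283.    42. ] along -317.8172410932153
```

```bash
python3 -m inch '[0.0225,-0.084,0,0,0,0,0.0615,-0.0615,0,0,0,0,0.084,-0.0225,0,0,0,0]'; python3 -m inch '[0.084,0.0225,0,0,0,0,0.0615,0.0615,0,0,0,0,0.0225,0.084,0,0,0,0]'; python3 -m inch '[-0.0225,0.084,0,0,0,0,-0.0615,0.0615,0,0,0,0,0,0,0,0,0,0,0,0,0,0,0,0]'
python3 -m inch '[0,0,0,0,0,0,0,0,0,0,0,0,0,0,0,0,0,0,0,0,-0.1,0,0,0,0,0,-0.2,0,0,0,0,0,-0.2,0,0,0,0,-0.24,-0.1,0,0,0,0,-0.24,0,0,0,0,0,0,0,0,0,0]' 45
python3 -c "
from h import *
st();W=optics.get_image('wrist');save(W,'w14')
import pickle;pickle.dump({k:W[k] for k in('img','camera_matrix','R','t')},open('w14.pkl','wb'))
for q,z in [('wheel_axis',72),('wheel_handle',90)]:
  for r in finder.pinpoint(W,q)[:1]: print(q,r['centre'],r['confidence'],atz(W,r['centre'],z))
"
```

```text
clock: 50.05
tcp_pos: [568.6, -280.4, 82.3]
tcp_rot: [2.155, 2.282, -0.001]
contact_force: [14.3, -10.2, -4.0]
finger_gap: 0.171
finger_force: 30.0
clock: 50.42
tcp_pos: [608.1, -235.0, 82.1]
tcp_rot: [2.155, 2.285, -0.003]
contact_force: [-9.3, -30.5, 4.9]
finger_gap: 0.165
finger_force: 30.0
clock: 50.92
tcp_pos: [645.9, -254.2, 82.1]
tcp_rot: [2.156, 2.284, -0.001]
contact_force: [-4.4, -4.5, 8.9]
finger_gap: 0.164
finger_force: 30.0
clock: 52.05
tcp_pos: [525.2, -259.9, 232.1]
tcp_rot: [2.158, 2.282, 0.0]
contact_force: [0.5, 0.1, 0.1]
finger_gap: 0.453
finger_force: 0.0
t 52.0 tcp [ 525.2 -259.9  232.1] tooly 3.2 gap 41mm F [0.5 0.1 0.1] ff 0.0
wheel_axis [408.6, 238.9] 0.61 [ 608.85563685 -275.35622296   72.        ]
wheel_handle [458.8, 221.2] 0.6 [ 644.90261651 -252.70913268   90.        ]
```

```bash
python3 -m inch '[0.05,-0.15,0,0,0,0,0.23,0,0,0,0,0,0.23,0,0,0,0,0,0.23,0,0,0,0,0,0.23,0,0,0,0,0,0.2,0.1,0.1,0,0,0,0,0,0.1,0,0,0,0,0,0,0,0,0,0,0,0,0,0,0]'
python3 -c "
from h import *
st();W=optics.get_image('wrist');save(W,'w15')
import pickle;pickle.dump({k:W[k] for k in('img','camera_matrix','R','t')},open('w15.pkl','wb'))
P=[]
for q,z in [('index_mark',24),('carriage_pointer',24)]:
  for r in finder.pinpoint(W,q)[:1]: print(q,r['centre'],r['confidence'],atz(W,r['centre'],z));P.append(r['centre'])
a=pickle.load(open('w14.pkl','rb'))
u,v=map(int,P[0]);print(u,v)
g=cv2.resize(a['img'][150:290,430:530,::-1],(400,560),interpolation=2)
c=cv2.resize(W['img'][v-70:v+70,u-40:u+60,::-1],(400,560),interpolation=2)
cv2.imwrite('pics/c15.png',np.hstack([g,c]))"
```

```text
clock: 53.32
tcp_pos: [499.6, 31.2, 181.1]
tcp_rot: [2.157, 2.284, 0.001]
contact_force: [0.5, -0.3, 0.1]
finger_gap: 0.451
finger_force: 0.0
t 53.3 tcp [499.6  31.2 181.1] tooly 3.3 gap 41mm F [ 0.5 -0.3  0.1] ff 0.0
index_mark [353.8, 219.4] 0.76 [531.43146633  31.74451848  24.        ]
carriage_pointer [349.2, 215.1] 0.91 [527.02086307  35.40737109  24.        ]
353 219
```

View pics/c15.png

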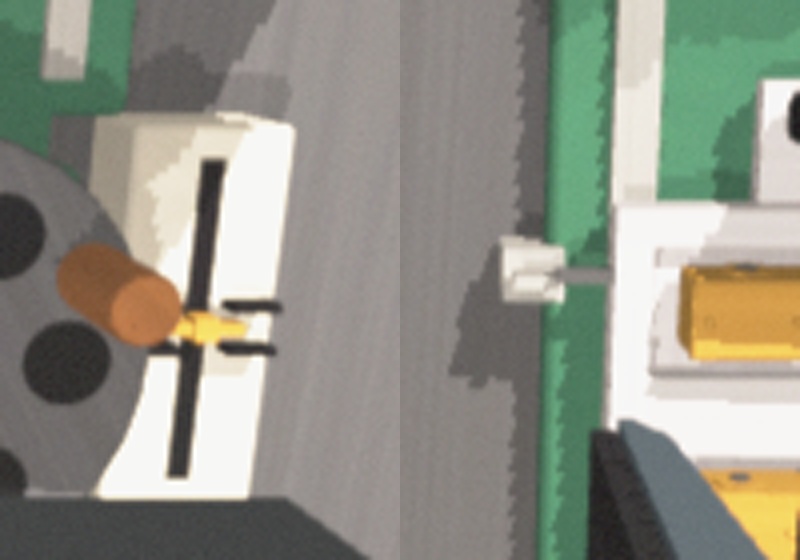

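The gauge pointer (row 327) stands midway between the mark pairs (305 and 349). The carriage pointer (row 275) is at the clip's centre (about 246–302). I'll make one parallax-free numeric check with the camera straight above the clip.

```bash
python3 -m inch '[-0.14,0.05,0,0,0,0,-0.14,0.05,0,0,0,0,0,0,0,0,0,0,0,0,0,0,0,0]'
python3 -c "
from h import *
np.set_printoptions(linewidth=200)
st();W=optics.get_image('wrist');save(W,'w16')
print(ray(W,(320,240))[0])
for q,z in [('index_mark',24),('carriage_pointer',24)]:
  for r in finder.pinpoint(W,q)[:1]: print(q,r['centre'],r['confidence'],atz(W,r['centre'],z))
u,v=proj(W,[526,33,24]).astype(int);print(u,v)
c=W['img'][v-14:v+15,u-16:u+18]
print('cols',u-16,'rows',v-14);print('sat');print(cv2.cvtColor(c,cv2.COLOR_RGB2HSV)[:,::2,1]);print('val');print(c.max(2)[:,::2])"
```

```text
clock: 53.98
tcp_pos: [527.6, -37.2, 180.5]
tcp_rot: [2.158, 2.283, 0.0]
contact_force: [0.5, 1.2, -0.0]
finger_gap: 0.45
finger_force: 0.0
t 54.0 tcp [527.6 -37.2 180.5] tooly 3.2 gap 41mm F [ 0.5  1.2 -0. ] ff 0.0
[521.78372323  33.1477901  352.69126261]
index_mark [327.4, 138.1] 0.8 [531.32631976  32.15400647  24.        ]
carriage_pointer [325.1, 135.7] 0.84 [529.2653819   33.99697402  24.        ]
321 136
cols 305 rows 122
sat
[[ 17  17  17  17  13  14  18  13  13  42  93  95  98  97  94  94  95]
 [ 15  12  13  13  19  14  10  10  15  36  91  94  99  96  95  91  96]
 [ 15  15  15  13  19  13  15  11  13  35  92  97  94  94  97  94  91]
 [ 13  15  15  12  14  15  14  17  12  40  94  98  96  94  96  91  97]
 [ 17  19  15  11  17  15  15   6  15  42  94  97  93  94  95  93  93]
 [ 13  13  17  13  17  15   8  13  16  39  91  98  94  97  92  92  85]
 [ 13  19  15  17  19  14  12   9  16  45  94 100  96  96  96  94  91]
 [ 14  15  14  15  13  16  15   9  18  36  88  99  99  97  94  88  91]
 [ 17  11  15  17  17  17  19  23  15  28  64  79  98  97  96  81  87]
 [ 19  13  18  14  24  22
[... 2759 characters left out ...]
102 115 190 198 192 189 192 190 233 234 109 118 119 120 119]
 [136 113  94 113 189 187 185 182 185 195 235 234 108 119 118 121 116]
 [133 105  98 114 191 190 183 182 183 222 235 234 124 116 119 117 116]
 [112  98  96 111 186 187 178 179 178 226 234 231 128 117 119 117 118]
 [101  98  99 106 158 158 154 152 154 172 186 196 126 117 115 116 117]
 [ 96  96  99 101 119 116 118 116 114 112 134 165 120 118 117 116 117]
 [100  95  94  97 101 100 102 100  95  95 116 160 120 115 119 120 117]
 [ 99  96  98  98  98  95  98  94  97  92 131 157 118 117 116 118 117]
 [ 98  96  99  98 100  96  97  95  99  90 135 135 120 119 117 120 115]
 [ 98  99  98  98 100  98  97 100  97  94 137 124 121 115 118 118 116]]
```

```bash
python3 -c "
from rig import bot
print(bot.finish_job())"
```

```text
the job is handed in; nothing more can be done
None
```

I handed the job in at about 54 s with every step done in order: the die is in the wooden tray, the three brass beams present lie in their bays, and the tension gauge stands midway between its marks; the carriage pointer measured about 2 mm towards the loading end of the index clip, and I left that rather than move the carriage after winding.

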